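Fit the retaining ring on the lamp pillar and hold it spread at its groove

ROBOT

A 6-joint arm with a two-finger parallel gripper is mounted at the origin on the work surface. World frame = base frame: x ahead of the robot, y to its left, z up, the work surface at z = 0. Lengths are in m, angles in rad, forces in N, time in s.
With the tool pointing down it reaches from about 0.325 to 0.875 m from the base axis. Payload 4.4 kg.
Tool frame: the origin (TCP) lies on the centre line of the jaws, within the pads' length; the fingertips stand 14 mm ahead of it and the grasp point (between the pads) lies 5 mm behind it (ctrl.tcp_to_tips is the distance from the TCP to the fingertips, in m); x points along the fingers, y is the direction in which the jaws open and shut, and the axes are right-handed (so a half turn about x gives the same grasp; the last joint's range is limited). The gripper opens to 85 mm and grips with 20 to 120 N. Pads are 22 mm wide; open, the fingers measure 114 mm over their backs; the gripper's body (76 mm by 85 mm) begins 54 mm behind the grasp point. The pads swing forward as they close: fully open they stand 13 mm farther back than shut.
Start: joints at [1.034, 0.207, 1.542, -0, 1.393, -0.15], TCP at [0.217, 0.533, 0.245] pointing down, gripper open.
Joint ranges: [-2.73, 2.73], [-0.86, 2.22], [0.23, 2.46], [-1.11, 4.25], [0.08, 2.63], [-2.82, 2.82]. Speed limits (rad/s): [2.79, 2.79, 3.14, 3.14, 3.14, 3.14].

INTERFACE

Orientations are given as a rotation vector (axis times angle).
In Python, from workcell import ctrl, imaging, job_done gives the robot as it stands. The module is installed in compiled form; this text tells all that it offers.
- The arm moves only by the shell command python3 -m handwheel 'ROWS' [FORCE]. ROWS is JSON, a list that holds one entry, the list of rows, each a list of 5 numbers: the closure, from 0 (fully open) to 1 (shut), then the shift along the world's x, y, z as a fraction of full scale, then the turn about the world's z as a fraction of full scale. A call has 1 to 12 rows; each row is the pose to reach, as a shift and turn from the pose measured when the call began; what a row does not reach only later rows make up. Full scale, the value 1, is 30 cm for a shift and 120 degrees for a turn. A row lasts 1/8 s, in which the tool goes at most 62.5 mm and 10.7 degrees, less where a joint would pass 70% of its speed; a pose out of reach is approached as far as the arm can. A call with a number of a shift or a turn outside -1 to 1 is refused whole. A call with a gripper value outside its range is refused whole. The fingers move at their own pace and stop on an object; FORCE is the grip in N (left out, the last holds). Time passes only in rows, so rows that repeat a pose let the fingers close. It gives the time, the measured TCP pose, the force and the opening at its end, in the units of the state.
- ctrl.observe(): the state, without advancing time (a new reading comes with each control period).
- imaging.capture(name): name is "scene" or "top" or "wrist"; returns a dict with "image" (384x512x3 uint8, red, green, blue), "depth" (384x512 float32, m along the optical axis (not along the pixel's ray), 0 where there is no reading), "fx", "fy", "cx", "cy" (pixels), "extrinsics" (4x4, takes a point from camera to world coordinates). Camera axes: x right, y up, looking along -z (the intrinsics and any distortion apply to the point x, -y, -z); pixel columns grow to the right and rows downward; lengths in m; the calibration is good to about 2 mm. The wrist camera is an equidistant fisheye: a pixel r from the principal point sees the ray r / f radians off the axis. A picture is of the moment at which its call begins.
- job_done(): hands the job in, once; it reports no verdict.
The state is a dict: "time_s": time; "qpos": joint angles; "dq": joint speeds; "tau": joint torques, N m; "position": TCP position; "orientation": TCP orientation; "force": force on the tool from outside, world axes, zero at the start; "moment": the same for the moment, N m; "opening": opening from 0.0 (shut) to 1.0 (fully open).
Only numpy, scipy, OpenCV 4.12 (cv2) and the standard library are available. Lean on these libraries where they do the work, as an engineer would, in place of code of your own. Each camera call takes 0.05 s, during which the arm holds its last target.

TASK

The swivel head of the bench lamp is back on its pillar and now gets its retaining ring, which already hangs on the bent tips of the ring pliers lying across the pipette-tip box: pick up the pliers by both handles, squeeze them right up to their stop so that the ring is spread wide, bring it over the pillar and slide it, kept spread, down over the pillar's top until it is level with the groove just above the brass washer. Finish while holding: stay there with the handles squeezed, the ring spread, flat and level with the groove, round the pillar and hardly touching it or the washer, carried by the gripper alone, so that the fit can be inspected before it is released. Do not knock the lamp aside or disturb the dish, the well plate or the screwdriver.

Things in the scene. Friction and masses are not known exactly. Their poses are not given: they have to be found in the camera images.
- pliers_grip (a point): where to grip the ring pliers: midway between the two black handles, half-way up, 75 mm behind the pivot; x axis towards the tips, y to the left handle, z up. Close the gripper along y on both handles: at this point they measure 62 mm over the outsides at rest, 33 mm (parallel) at their stop. They resist with 3 N at first, 13 N at the stop; a grip of 25 to 40 N suits.
- pliers_pivot (a point): the pliers' pivot, half-way up; axes as pliers_grip. Steel, 210 mm long, 12 mm thick, lying flat on the tip box. Handle sleeves 12 x 12 mm, 22 to 136 mm behind the pivot, in a V (11 degrees each side at rest, opening to the rear, 86 mm over the rear ends); they hang free of the box from about 50 mm behind the pivot. Pliers and ring weigh about 0.23 kg, centred about 25 mm behind the pivot.
- pliers_left (a joint): angle (rad) by which each plier half is squeezed: 0 at rest, 0.198 at the stop (handles closed, ring fully spread). The ring can pass over the pillar from about 0.12 on; at 0.198 it has 2.6 mm to spare all round when centred.
- ring (a point): centre of the opening of the fully spread retaining ring (dark steel, 3 mm thick, flat, half-way up); x away from the handles, z its axis. It hangs by an eye at each end on the pliers' thin down-bent tips and stays on them. Spread: 148 mm ahead of and 31 mm below pliers_grip, opening 41 mm (33 mm at rest). The jaws are 26 mm above it.
- groove (a point): centre of the groove in the lamp's fixed upright steel pillar (36 mm diameter), on its axis, 187 mm above the table; z up. The groove is 6 mm high, 32 mm in diameter, 19 mm below the pillar's flat top, whose rim has a 5 mm bevel (27 mm across at the top). The brass washer (54 mm across) on the white swivel head has its upper face 4 mm below this point. Grey base plate 190 x 150 x 16 mm.
- lamp (a point): middle of the orange lamp, about 55 mm across and 85 mm high, hung 150 mm from the pillar's axis on the swivel head's arm, which is 14 mm thick and 30 mm below the groove and points more or less away from the robot; it swings round the pillar if pushed (0.5 N m).
- tip_box: closed pipette-tip box, grey with a white lid, 80 x 120 x 55 mm, fixed; origin at the centre of its underside, x across its 80 mm width. The pliers lie across it on top.
- dish: culture dish with clear lid, 90 mm across, 17 mm high, loose; origin at the centre of its underside. To be left alone.
- plate: six-well plate with pink wells, 127 x 85 x 26 mm, loose; origin at the centre of its underside. To be left alone.
- driver_grip (a point): handle of the grey screwdriver lying on the bench, 170 mm long, loose. To be left alone.
There are look-alikes about, which are no part of the job. Leave any turquoise look-alike of the part that bears pliers_grip alone.

How it is judged:
On the way, in this order (a step that is already met when the one before it is completed fails the run):
1. the pliers are lifted off the tip box by the gripper (z of pliers_grip in the frame of tip_box above 0.09 m and contact force between the fingers and pliers above 1 N and contact force between pliers and tip_box below 0.1 N), for 0.1 s.
2. the ring is held, spread, over the top of the pillar (horizontal distance between ring and groove below 0.015 m and z of ring in the frame of groove above 0.014 m and value of joint pliers_left above 0.12 rad), for 0.1 s.
At the end, for the whole second after the job is handed in: Through the last second: handles squeezed beyond 0.165 rad, ring centre within 4 mm of the pillar axis and 3 mm of the groove in height, tilted under 8 degrees, at rest; fingers press the pliers with over 5 N; pliers and ring touch the lamp stand with under 8 N and the tip box not at all (value of joint pliers_left above 0.165 rad and horizontal distance between ring and groove below 0.004 m and z of ring in the frame of groove between -0.003 and 0.003 m and angle between ring's own z axis and vertical below 0.14 rad and contact force between the fingers and pliers above 5 N and contact force between pliers and lamp_stand below 8 N and contact force between pliers and tip_box below 0.1 N and linear speed of pliers below 0.02 m/s); the arm keeps its last pose, push and grip.
It fails at once if the ring is let close or forced while round the pillar (horizontal distance between ring and groove below 0.02 m and z of ring in the frame of groove between -0.02 and 0.01 m and value of joint pliers_left below 0.1 rad).
It fails at once if the lamp is knocked aside (distance of lamp from where it was at the start of the episode above 0.03 m).
It fails at once if the screwdriver, the dish or the well plate is disturbed (distance of any of driver_grip, dish, plate from where it was at the start of the episode above 0.03 m).
It also fails if it takes over 45 s, if anything falls off the work surface, if the arm or the gripper's body presses on something with over 40 N, if the wrist force passes 120 N, or if a joint passes its speed limit or range.

## Working session

There is one attempt and no reset: what is moved stays moved. The work goes in short steps, Python scripts to look and compute and a shell command to move; the robot and the scene stay as the last step left them, time stands still between calls to the robot, and variables do not carry over. Pictures are saved under pics/ and viewed, and the job is handed in when it is done.

```bash
mkdir -p pics; cat > h.py <<'E'
import numpy as np,cv2,pickle
from workcell import ctrl,imaging
def cap(n,tag):
    c=imaging.capture(n); pickle.dump(c,open(f'pics/{tag}.pkl','wb'))
    cv2.imwrite(f'pics/{tag}.png',cv2.resize(c['image'][:,:,::-1],(800,600),interpolation=cv2.INTER_CUBIC)); return c
def load(t): return pickle.load(open(f'pics/{t}.pkl','rb'))
def crop(t,u0,v0,u1,v1,out):
    im=load(t)['image'][v0:v1,u0:u1,::-1]; s=min(800/(u1-u0),600/(v1-v0))
    cv2.imwrite(f'pics/{out}.png',cv2.resize(im,None,fx=s,fy=s,interpolation=cv2.INTER_CUBIC)); print('scale',s)
def cloud(c):
    h,w=c['depth'].shape; v,u=np.mgrid[:h,:w]; d=c['depth']
    P=np.stack([(u-c['cx'])/c['fx']*d,-(v-c['cy'])/c['fy']*d,-d],-1)
    E=c['extrinsics']; return P@E[:3,:3].T+E[:3,3]
def ray(c,u,v,z):
    E=c['extrinsics']; d=E[:3,:3]@np.array([(u-c['cx'])/c['fx'],-(v-c['cy'])/c['fy'],-1.]); o=E[:3,3]
    return o+d*(z-o[2])/d[2]
E
python3 - <<'E'
from h import *
for n in('scene','top','wrist'):
    c=cap(n,n+'0'); print(n,c['fx'],c['fy'],c['cx'],c['cy'],c['extrinsics'].round(3).tolist(),[k for k in c])
s=ctrl.observe();print(s)
E
```

```text
scene 477.2089922260949 477.2089922260949 249.43133158402492 194.13913635129964 [[-0.664, -0.589, 0.461, 1.143], [0.747, -0.536, 0.392, 0.543], [0.016, 0.605, 0.796, 1.238], [0.0, 0.0, 0.0, 1.0]] ['image', 'depth', 'fx', 'fy', 'cx', 'cy', 'extrinsics']
top 480.0115843781079 480.0115843781079 262.0458905427693 185.62312938916267 [[0.004, 0.997, -0.078, 0.381], [-1.0, 0.001, -0.027, -0.045], [-0.026, 0.078, 0.997, 1.444], [0.0, 0.0, 0.0, 1.0]] ['image', 'depth', 'fx', 'fy', 'cx', 'cy', 'extrinsics']
wrist 297.3186396354542 297.3186396354542 253.3982162315894 195.5015479104883 [[0.378, -0.875, -0.302, 0.139], [0.926, 0.357, 0.125, 0.565], [-0.002, -0.327, 0.945, 0.373], [0.0, 0.0, 0.0, 1.0]] ['image', 'depth', 'fx', 'fy', 'cx', 'cy', 'extrinsics']
{'time_s': 0.15, 'qpos': array([ 1.03353675e+00,  2.07271856e-01,  1.54263055e+00,  1.69499026e-05,
        1.39351727e+00, -1.50481103e-01]), 'dq': array([ 0.00140639, -0.00230355, -0.00517352,  0.00102606, -0.0002668 ,
        0.00129428]), 'tau': array([ 6.84701408e-04, -3.83509970e+01, -2.92036271e+01, -2.32140546e-04,
        6.63359926e-03, -4.41915731e-06]), 'position': array([0.21659586, 0.53203281, 0.24436321]), 'orientation': array([ 0.30210745,  1.55004737, -0.30481451]), 'force': array([ 0.15671367, -0.15236741,  0.02783222]), 'moment': array([ 0.00422735,  0.0014277 , -0.00501707]), 'opening': 1.0008273739036426}
```

View pics/scene0.png

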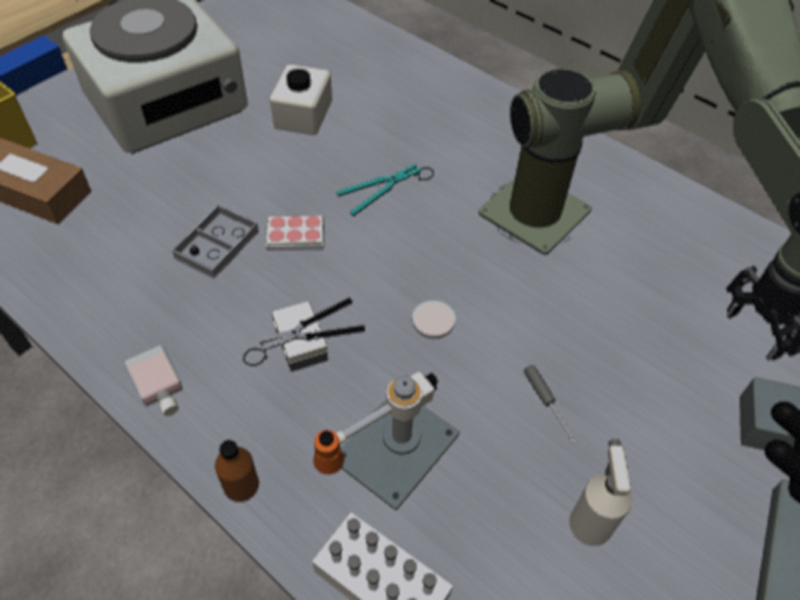

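View pics/top0.png

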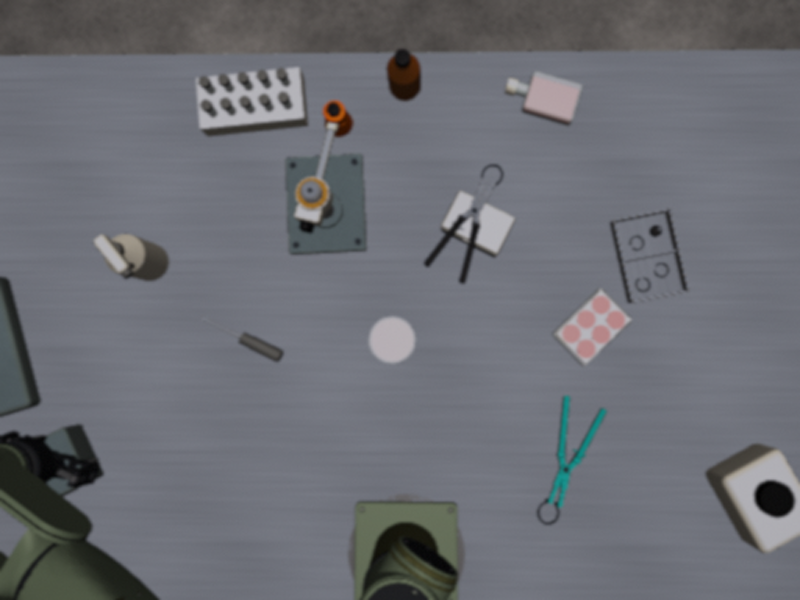

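View pics/wrist0.png

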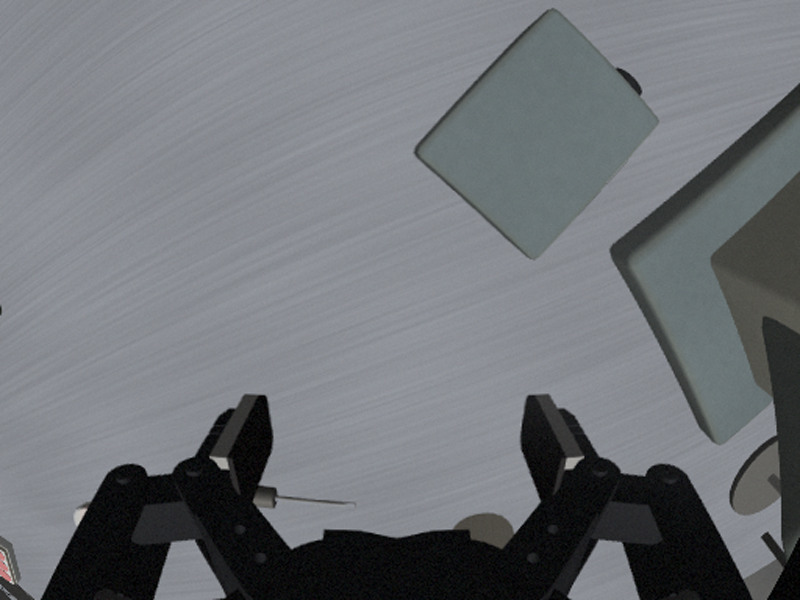

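The scene and top views show the black pliers on the white tip box with the pivot near (474,212) in the top view. The pillar is at (312,192), the dish at (392,340) and the driver at (260,346). The turquoise decoy is at (568,465).

```bash
python3 - <<'E'
from h import *
crop('top0',260,95,340,190,'t_pl'); crop('top0',175,55,240,170,'t_la'); crop('scene0',150,180,240,240,'s_pl')
c=load('top0');P=cloud(c)
for n,(u,v) in dict(pil=(200,122),wash=(192,118),lamp=(213,69),boxlid=(318,150),boxlid2=(297,135)).items(): print(n,P[v,u].round(4))
c=load('scene0');P=cloud(c)
for n,(u,v) in dict(pil=(259,247)).items(): print(n,P[v,u].round(4))
E
```

```text
scale 6.315789473684211
scale 5.217391304347826
scale 8.88888888888889
pil [0.6453 0.1513 0.2089]
wash [0.662  0.1772 0.1821]
lamp [0.7938 0.1215 0.1882]
boxlid [ 0.5948 -0.1702  0.0556]
boxlid2 [ 0.6397 -0.1094  0.0519]
pil [0.6535 0.1631 0.2047]
```

View pics/t_pl.png

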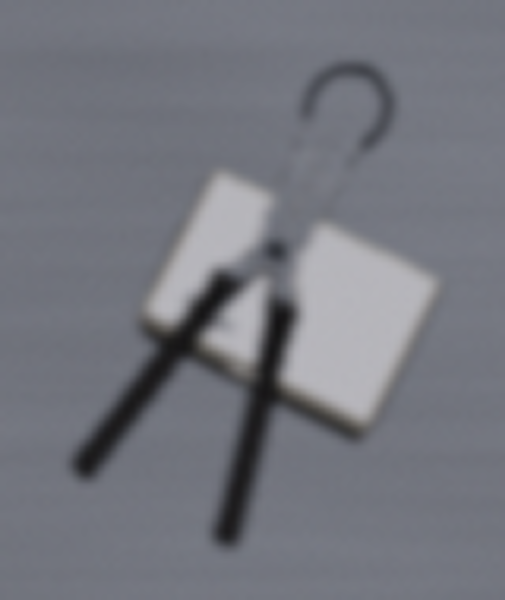

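View pics/t_la.png

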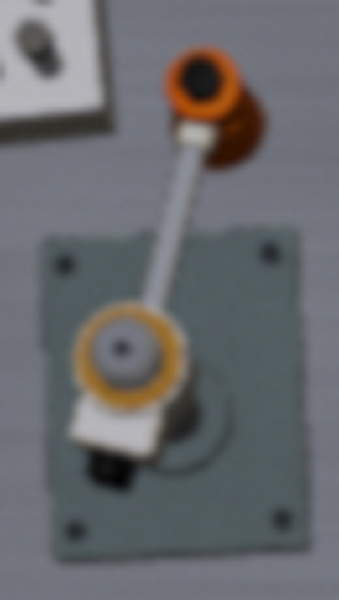

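View pics/s_pl.png

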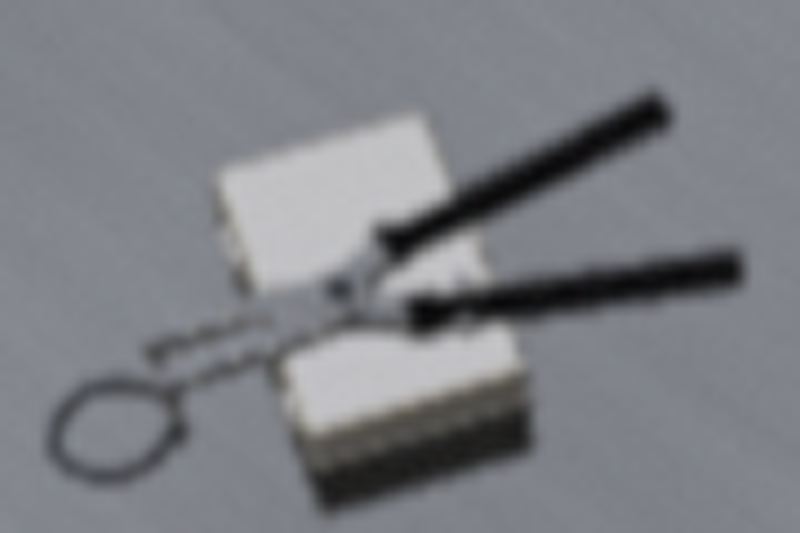

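```bash
python3 - <<'E'
from h import *
c=load('top0')
def tp(x,y,z): return ray(c,260+(x+.5)/6.3158-.5,95+(y+.5)/6.3158-.5,z)
def tl(x,y,z): return ray(c,175+(x+.5)/5.2174-.5,55+(y+.5)/5.2174-.5,z)
pv=tp(277,250,.067); L=tp(85,468,.067);R=tp(228,538,.067)
l=tp(232,275,.067); r=tp(285,308,.067); 
print('pivot',pv,'ends',L,R,np.linalg.norm(L-R))
m=(L+R)/2; m2=(l+r)/2
for a,b in((m,pv),(m,m2)):
    d=b-a; print(np.degrees(np.arctan2(d[1],d[0])),np.linalg.norm(d))
d=(pv-m)/np.linalg.norm(pv-m); print('grip',pv-.075*d)
rc=tp(350,108,.031); print('ringc',rc, np.degrees(np.arctan2(*(rc-m)[1::-1])),np.linalg.norm((rc-pv)[:2]))
print('pillar hole',tl(122,348,.206),'top',tl(127,352,.203),'washer',tl(130,356,.183))
E=c['extrinsics']
# scene view
c=load('scene0')
def sp(x,y,z): return ray(c,150+(x+.5)/8.8889-.5,180+(y+.5)/8.8889-.5,z)
print('pivot s',sp(342,290,.067)); m=(sp(655,108,.067)+sp(738,265,.067))/2;print('ends',sp(655,108,.067),sp(738,265,.067),m)
crop('scene0',235,220,295,265,'s_p'); crop('scene0',190,220,310,325,'s_all')
E
```

```text
pivot [ 0.63933223 -0.1273341   0.067     ] ends [ 0.53875347 -0.03951287  0.067     ] [ 0.50673607 -0.10464999  0.067     ] 0.07258069540647234
-25.35702703694201 0.12901741754990978
-25.63447161707796 0.10800600681398569
grip [ 0.57155797 -0.09521479  0.067     ]
ringc [ 0.71381681 -0.16408788  0.031     ] -25.712096445276856 0.08305897044082597
pillar hole [0.64782598 0.15708261 0.206     ] top [0.64642233 0.15501289 0.203     ] washer [0.64861538 0.15666346 0.183     ]
pivot s [ 0.63969975 -0.12374202  0.067     ]
ends [ 0.513032   -0.09917189  0.067     ] [ 0.5426649  -0.03235784  0.067     ] [ 0.52784845 -0.06576486  0.067     ]
scale 13.333333333333334
scale 5.714285714285714
```

View pics/s_p.png

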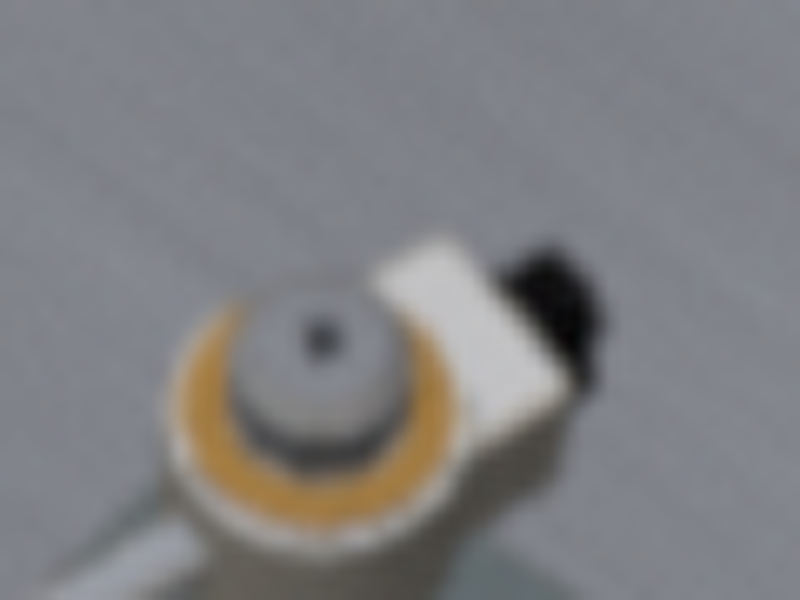

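```bash
python3 -m handwheel '[[[0,0.1,-0.12,0.1,-0.08],[0,0.2,-0.28,0.13,-0.16],[0,0.3,-0.42,0.13,-0.24],[0,0.4,-0.56,0.13,-0.32],[0,0.5,-0.7,0.13,-0.4],[0,0.6,-0.85,0.13,-0.48],[0,0.65,-1,0.13,-0.56],[0,0.7,-1,0.13,-0.64],[0,0.7,-1,0.13,-0.72],[0,0.7,-1,0.13,-0.76]]]'
python3 -c "
from h import *
print(ctrl.observe()['qpos'])"
```

```text
time_s: 1.4
position: [0.4266, 0.2316, 0.2829]
orientation: [1.505, 0.987, -1.508]
force: [-0.2, -0.0, -0.2]
opening: 1.003
[ 3.17866580e-01 -1.45930392e-02  1.70435910e+00  1.45167610e-03
  1.45392130e+00  7.29590732e-01]
```

```bash
python3 -m handwheel '[[[0,0.05,-0.12,0,-0.08],[0,0.1,-0.28,0,-0.16],[0,0.15,-0.42,0,-0.24],[0,0.2,-0.56,0,-0.32],[0,0.27,-0.7,0,-0.4],[0,0.34,-0.85,-0.05,-0.48],[0,0.4,-1,-0.1,-0.56],[0,0.45,-1,-0.2,-0.64],[0,0.485,-1,-0.27,-0.72],[0,0.485,-1,-0.27,-0.764],[0,0.485,-1,-0.27,-0.764]]]'
python3 - <<'E'
from h import *
cap('wrist','w1'); s=ctrl.observe(); print(s['qpos'],s['position']); c=load('w1'); print(c['extrinsics'].round(4).tolist())
E
```

```text
time_s: 2.78
position: [0.5717, -0.0684, 0.2011]
orientation: [-1.975, 0.44, 1.978]
force: [0.3, 0.7, 0.3]
opening: 1.005
[-0.27056662  0.24731901  1.58535104  0.00264681  1.30939876  1.73915895] [ 0.57197719 -0.06839259  0.20162271]
[[-0.4268, 0.8537, 0.2984, 0.6489], [-0.9044, -0.402, -0.1433, -0.104], [-0.0024, -0.331, 0.9436, 0.3292], [0.0, 0.0, 0.0, 1.0]]
```

View pics/w1.png

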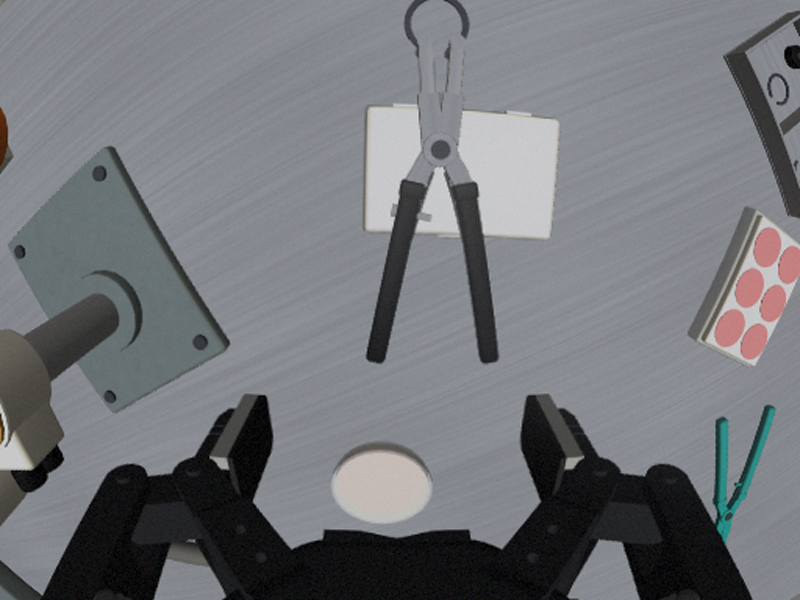

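The wrist view shows the pliers' pivot at (440,149) and the rear handle ends at (376,358) and (489,358). The ring is at about (436,25), and the jaws open across the image.

```bash
cat >> h.py <<'E'
def wdir(c,u,v):
    x=u-c['cx'];y=v-c['cy'];r=np.hypot(x,y);t=r/c['fx'];k=np.sin(t)/r if r>0 else 0
    return c['extrinsics'][:3,:3]@np.array([x*k,-y*k,-np.cos(t)])
def wr(c,X,Y,z,s=1.5625):
    d=wdir(c,(X+.5)/s-.5,(Y+.5)/s-.5);o=c['extrinsics'][:3,3];return o+d*(z-o[2])/d[2]
def wproj(c,p,s=1.5625):
    q=c['extrinsics'][:3,:3].T@(np.asarray(p)-c['extrinsics'][:3,3]); x,y,z=q[0],-q[1],-q[2]
    rr=np.hypot(x,y);t=np.arctan2(rr,z)*c['fx'];return ((c['cx']+x/rr*t+.5)*s-.5,(c['cy']+y/rr*t+.5)*s-.5)
E
python3 - <<'E'
from h import *
from scipy.spatial.transform import Rotation as Ro
c=load('w1'); pv=wr(c,440,149,.067); L=wr(c,376,360,.067);R=wr(c,489,360,.067)
l=wr(c,411,183,.067);r=wr(c,466,184,.067)
m=(L+R)/2; m2=(l+r)/2
print(pv,L,R,np.linalg.norm(L-R))
for b in(pv,m2): d=b-m;print(np.degrees(np.arctan2(d[1],d[0])),np.linalg.norm(d))
d=(pv-m)/np.linalg.norm(pv-m);print('grip',pv-.075*d)
s=ctrl.observe();Rm=Ro.from_rotvec(s['orientation']).as_matrix();print(Rm.round(3)); z=Rm[:,2];print('yaw tool z',np.degrees(np.arctan2(z[1],z[0])))
E
```

```text
[ 0.63902576 -0.12550674  0.067     ] [ 0.53876788 -0.03729359  0.067     ] [ 0.50783945 -0.10189004  0.067     ] 0.07161892112526672
-25.789036325168738 0.12852269083607226
-25.612078106932074 0.10902785999971593
grip [ 0.5714956  -0.09287733  0.067     ]
[[ 0.    -0.426 -0.905]
 [ 0.003 -0.905  0.426]
 [-1.    -0.002  0.001]]
yaw tool z 154.81204375200477
```

```bash
python3 -m handwheel '[[[0,0,-0.04,0,-0.004],[0,-0.002,-0.082,-0.1,-0.004],[0,-0.002,-0.082,-0.25,-0.004],[0,-0.002,-0.082,-0.4,-0.004],[0,-0.002,-0.082,-0.49,-0.004],[0,-0.002,-0.082,-0.49,-0.004]]]' 30
python3 - <<'E'
from h import *
cap('wrist','w2');cap('scene','s2'); crop('s2',130,130,290,250,'s2c');print(ctrl.tcp_to_tips,ctrl.observe()['position'])
E
```

```text
time_s: 3.58
position: [0.5692, -0.093, 0.0524]
orientation: [-1.966, 0.446, 1.978]
force: [0.2, 0.9, 0.2]
opening: 1.001
scale 5.0
0.014 [ 0.57226587 -0.09372171  0.05574611]
```

View pics/w2.png

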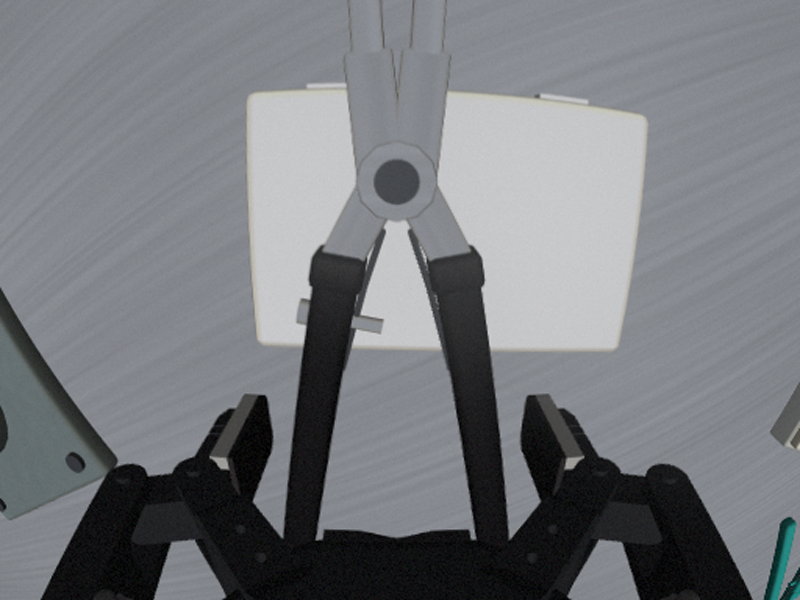

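View pics/s2c.png

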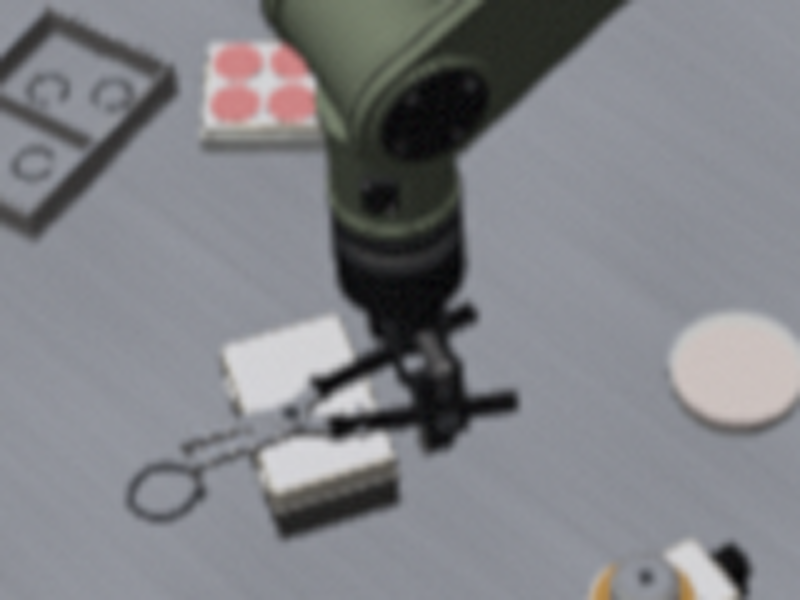

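The wrist view shows the handles at (305,450) and (480,450), between the pads at 270 and 528. They are centred to about 1 mm. I'll check how steady the readings are, then close with a slight lift to follow the pads' swing.

```bash
python3 -m handwheel '[[[0.15,0,0,0,0],[0.25,0,0,0,0]]]' 30;python3 -m handwheel '[[[0.3,0,0,0,0],[0.3,0,0,0,0]]]' 30
python3 - <<'E'
from h import *
cap('wrist','w3');s=ctrl.observe();print(s['position'],s['opening'],s['force'],s['moment'])
E
```

```text
time_s: 3.92
position: [0.5739, -0.0944, 0.058]
orientation: [-1.978, 0.447, 1.966]
force: [0.1, 0.6, 2.7]
opening: 0.75
time_s: 4.18
position: [0.574, -0.0943, 0.0586]
orientation: [-1.979, 0.447, 1.966]
force: [-0.9, 0.6, 3.2]
opening: 0.7
[ 0.57400716 -0.09430172  0.05837236] 0.7066179319156587 [-1.00961971  1.47289883  2.20873568] [ 0.06205847  0.2234257  -0.01218368]
```

View pics/w3.png

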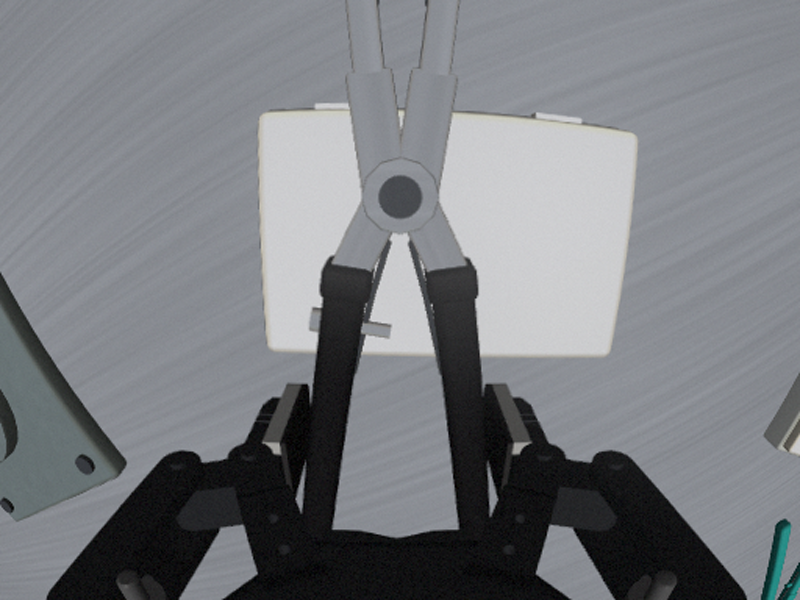

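The pads touch the handles at 60 mm, but the TCP has settled a few mm high. I'll open a touch, lower 5 mm, then close while rising with the pad swing.

```bash
python3 -m handwheel '[[[0.22,0,0,0,0],[0.22,-0.005,0,-0.018,0],[0.22,-0.005,0,-0.018,0],[0.22,-0.005,0,-0.018,0]]]' 30
python3 -m handwheel '[[[0.27,0,0,0,0],[0.35,0,0,0.004,0],[0.42,0,0,0.007,0],[0.5,0,0,0.011,0],[0.56,0,0,0.014,0],[0.62,0,0,0.014,0],[0.7,0,0,0.014,0],[0.7,0,0,0.014,0]]]' 35
python3 - <<'E'
from h import *
cap('wrist','w4');s=ctrl.observe();print(s['position'],s['opening'],s['force'],s['moment'])
E
```

```text
time_s: 4.72
position: [0.5727, -0.0943, 0.053]
orientation: [-1.979, 0.447, 1.966]
force: [1.1, 0.0, 1.1]
opening: 0.778
time_s: 5.72
position: [0.5728, -0.0942, 0.0578]
orientation: [-1.979, 0.447, 1.966]
force: [-2.9, 1.6, 6.9]
opening: 0.36
[ 0.57277875 -0.09421867  0.05779767] 0.3580036462341163 [-2.67273125  2.85845017  7.01998027] [0.25494684 0.36456373 0.01425025]
```

View pics/w4.png

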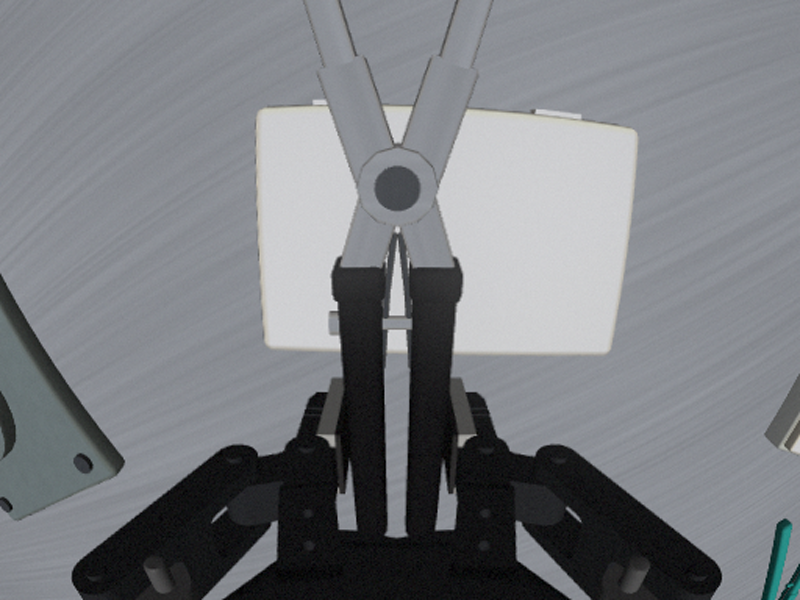

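The handles are nearly parallel at 0.36 opening and the pivot is at (397,188), on the centre line. I'll give the full grip command and lift slowly.

```bash
python3 -m handwheel '[[[0.85,0,0,0.005,0],[1,0,0,0.008,0],[1,0,0,0.01,0],[1,0,0,0.01,0]]]' 36
python3 -m handwheel '[[[1,0,0,0.01,0],[1,0,0,0.03,0],[1,0,0,0.06,0],[1,0,0,0.1,0],[1,0,0,0.15,0],[1,0,0,0.22,0],[1,0,0,0.3,0],[1,0,0,0.3,0],[1,0,0,0.3,0]]]'
python3 - <<'E'
from h import *
cap('wrist','w5');cap('scene','s5');crop('s5',130,100,290,220,'s5c');s=ctrl.observe();print(s['position'],s['opening'],s['force'],s['moment'])
E
```

```text
time_s: 6.28
position: [0.5725, -0.0942, 0.0604]
orientation: [-1.978, 0.447, 1.966]
force: [0.6, -0.1, -2.0]
opening: 0.363
time_s: 7.4
position: [0.5721, -0.0941, 0.1502]
orientation: [-1.978, 0.447, 1.967]
force: [0.6, 0.5, -2.5]
opening: 0.363
scale 5.0
[ 0.57151413 -0.09390005  0.14907905] 0.36005504234555213 [ 0.51210551 -0.68889529 -3.0758124 ] [ 0.11009841  0.08434379 -0.01472901]
```

View pics/w5.png

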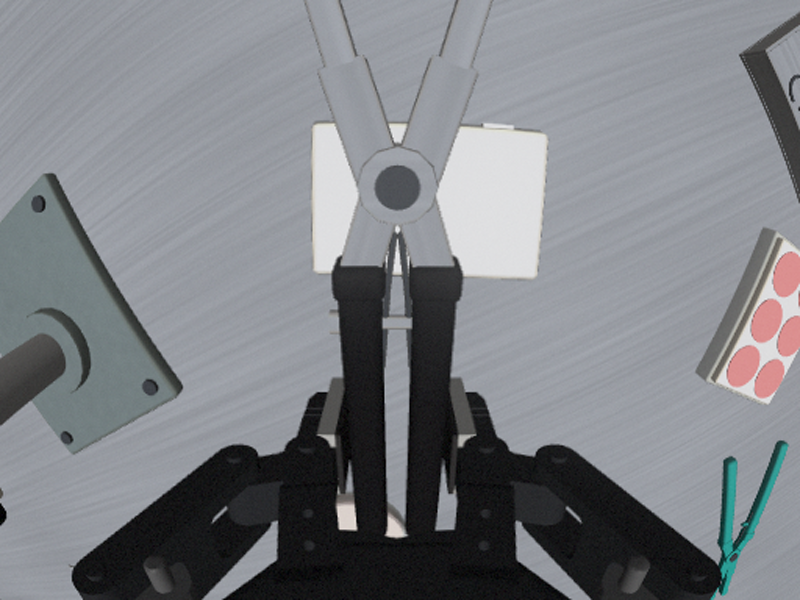

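View pics/s5c.png

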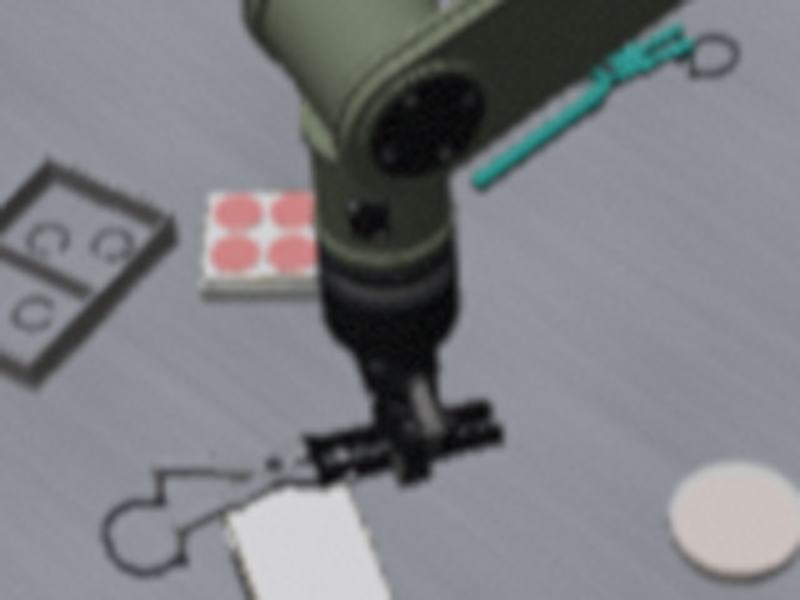

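The pliers are lifted with the handles closed against the stop pin, which shows at (397,323). Next I'll raise them and carry them most of the way.

```bash
python3 -m handwheel '[[[1,0,0,0.06,0],[1,0,0,0.16,0],[1,0,0.02,0.28,0],[1,0,0.1,0.38,0],[1,-0.03,0.2,0.42,0],[1,-0.06,0.32,0.42,0],[1,-0.1,0.45,0.42,0],[1,-0.14,0.58,0.42,0],[1,-0.18,0.7,0.42,0],[1,-0.19,0.79,0.42,0],[1,-0.19,0.8,0.42,0],[1,-0.19,0.8,0.42,0]]]'
python3 - <<'E'
from h import *
cap('wrist','w6');cap('scene','s6');cap('top','t6');crop('s6',170,150,330,270,'s6c');crop('t6',140,50,300,170,'t6c');s=ctrl.observe();print(s['position'],s['opening'],s['force'],s['moment'])
c=load('w6'); p=wr(c,397,188,s['position'][2]+.011); print(p,p-s['position'])
E
```

```text
time_s: 9.0
position: [0.5147, 0.1458, 0.2755]
orientation: [-1.976, 0.447, 1.969]
force: [0.1, 0.1, -1.9]
opening: 0.364
scale 5.0
scale 5.0
[0.51478134 0.1451491  0.27518209] 0.3584534800140948 [-0.01235084 -0.10048296 -3.00220149] [0.08510542 0.09866243 0.00827789]
[0.58259165 0.1140573  0.28618209] [ 0.06781031 -0.03109181  0.011     ]
```

View pics/t6c.png

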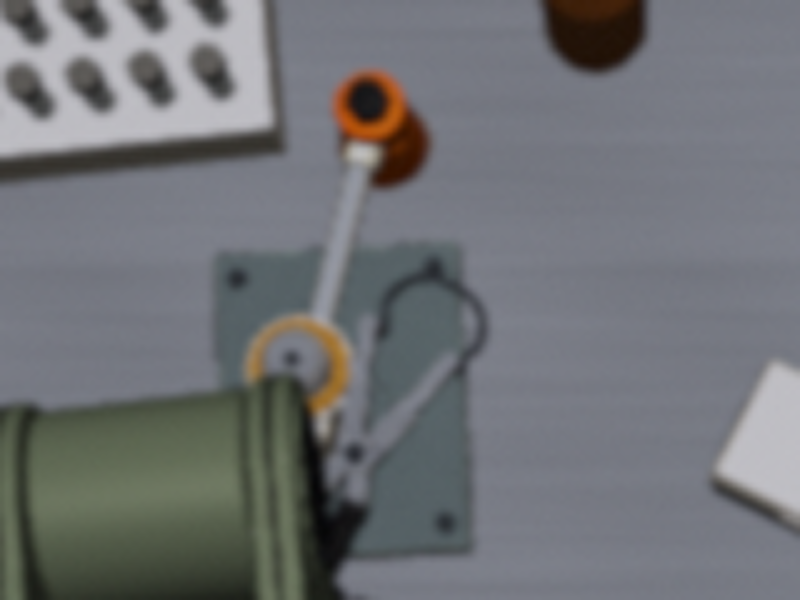

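View pics/s6c.png

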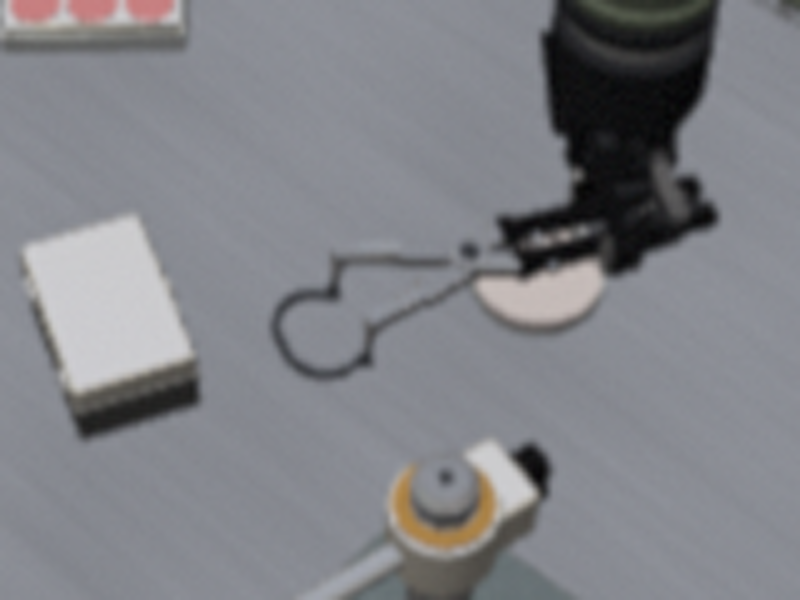

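View pics/w6.png

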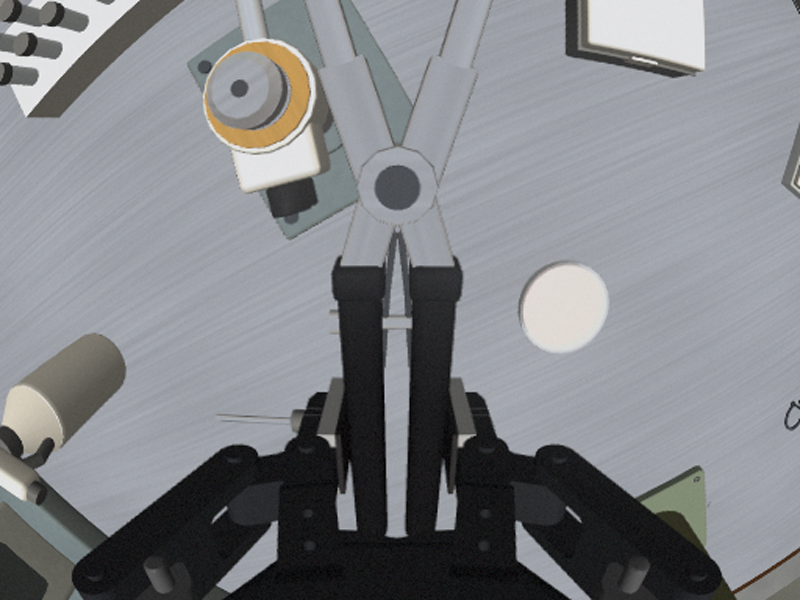

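```bash
python3 - <<'E'
from h import *
crop('t6',205,95,245,135,'t6r');crop('s6',220,200,260,230,'s6r')
c=load('w6'); print('pillar w',wr(c,240,88,.206))
c=load('t6'); print('pillar t',ray(c,140+292.5/5-.5,50+357.5/5-.5,.206))
c=load('s6'); print('pillar s',ray(c,170+446.5/5-.5,150+477.5/5-.5,.206))
E
```

```text
scale 15.0
scale 20.0
pillar w [0.64809459 0.15768853 0.206     ]
pillar t [0.64861262 0.15703871 0.206     ]
pillar s [0.65004943 0.15934398 0.206     ]
```

View pics/t6r.png

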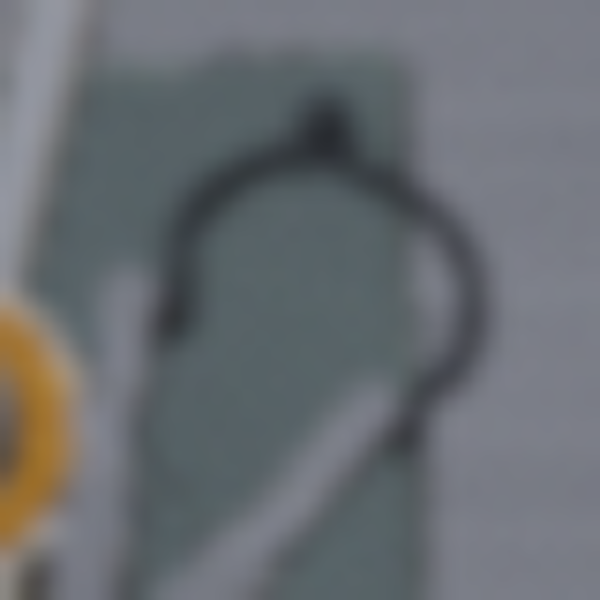

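View pics/s6r.png

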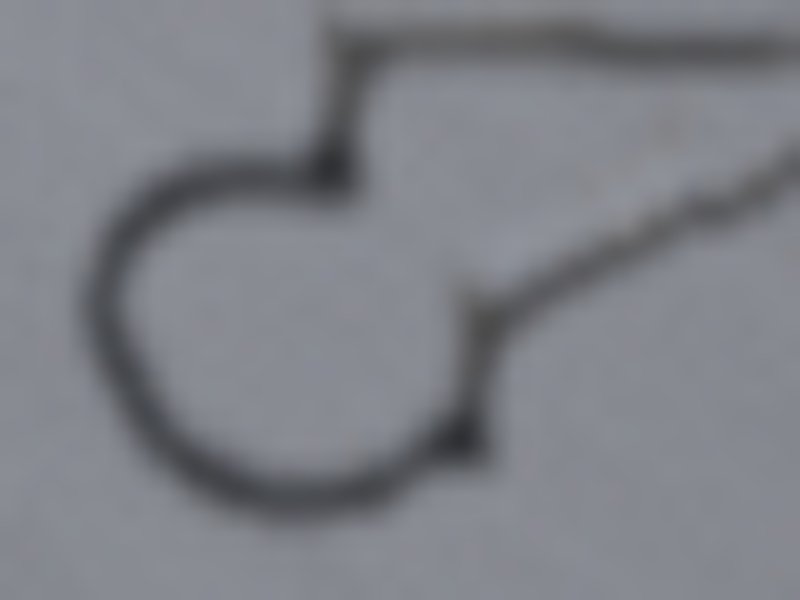

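```bash
cat > fit.py <<'E'
from h import *
from scipy.optimize import least_squares
def proj(c,P):
    q=(P-c['extrinsics'][:3,3])@c['extrinsics'][:3,:3]
    return np.c_[c['cx']+c['fx']*q[:,0]/-q[:,2], c['cy']-c['fy']*q[:,1]/-q[:,2]]
def fit(views,p0,tilt=False,zfix=None):
    # views: list of (cam, pts px)
    th=np.linspace(0,2*np.pi,720)
    def circ(p):
        x,y,z,r=p[:4]
        dz=p[4]*np.cos(th)*r+p[5]*np.sin(th)*r if tilt else 0*th
        return np.c_[x+r*np.cos(th),y+r*np.sin(th),z+dz]
    def res(p):
        P=circ(p);o=[]
        for c,pts in views:
            q=proj(c,P); d=np.linalg.norm(pts[:,None]-q[None],axis=2); i=d.argmin(1)
            n=np.roll(q,-1,0)-np.roll(q,1,0); n=n[i]; n=np.c_[-n[:,1],n[:,0]]/np.linalg.norm(n,axis=1)[:,None]
            o.append(((pts-q[i])*n).sum(1))
        o=np.concatenate(o)
        return o if zfix is None else np.r_[o,(p[2]-zfix)*1e4]
    s=least_squares(res,p0); return s.x,np.sqrt((s.fun**2).mean())
def px(pts,u0,v0,s): return np.c_[[(x+.5)/s-.5+u0 for x,y in pts],[(y+.5)/s-.5+v0 for x,y in pts]]
E
python3 - <<'E'
from fit import *
T=px([(190,235),(225,190),(270,163),(320,155),(370,175),(420,205),(458,250),(475,300),(465,350),(430,395)],205,95,15)
S=px([(290,175),(230,172),(165,195),(120,240),(100,300),(118,365),(160,435),(220,480),(295,500),(370,485),(420,450)],220,200,20)
t=load('t6');s=load('s6')
print('both',fit([(t,T),(s,S)],[.648,.085,.245,.022]))
print('tilt',fit([(t,T),(s,S)],[.648,.085,.245,.022,0,0],tilt=True))
for z in(.24,.245,.25):
  print(z,'t',fit([(t,T)],[.648,.085,z,.022],zfix=z),'s',fit([(s,S)],[.648,.085,z,.022],zfix=z))
p=ctrl.observe()['position']; print(p)
E
```

```text
both (array([0.65229924, 0.07878774, 0.25917294, 0.02496171]), np.float64(0.3679078514127881))
tilt (array([ 0.65229518,  0.07869304,  0.25854171,  0.0249023 ,  0.08539263,
       -0.04853516]), np.float64(0.3412434596691992))
0.24 t (array([0.65668227, 0.08071272, 0.24      , 0.02557165]), np.float64(0.2987275437381672)) s (array([0.64264453, 0.06980559, 0.24      , 0.02524317]), np.float64(0.3745390959519438))
0.245 t (array([0.65553862, 0.08019115, 0.245     , 0.02546541]), np.float64(0.29872754373816374)) s (array([0.64515024, 0.07217912, 0.245     , 0.02511665]), np.float64(0.3745390959519387))
0.25 t (array([0.65439496, 0.07966958, 0.25      , 0.02535918]), np.float64(0.29872754373816685)) s (array([0.64765596, 0.07455265, 0.25      , 0.02499012]), np.float64(0.37453909595194407))
[0.51478134 0.1451491  0.27518209]
```

```bash
python3 - <<'E'
from h import *
from scipy.spatial.transform import Rotation as Ro
c=load('w6');s=ctrl.observe();Rm=Ro.from_rotvec(s['orientation']).as_matrix();print(Rm.round(4).tolist())
E=c['extrinsics']
def pt(X,Y):
    u=int(round((X+.5)/1.5625-.5));v=int(round((Y+.5)/1.5625-.5))
    out=[]
    for dv in(-1,0,1):
        for du in(-1,0,1):
            x=u+du-c['cx'];y=v+dv-c['cy'];r=np.hypot(x,y);t=r/c['fx'];d=c['depth'][v+dv,u+du]
            q=np.array([x/r*np.tan(t)*d,-y/r*np.tan(t)*d,-d]);out.append(E[:3,:3]@q+E[:3,3])
    return np.median(out,0)
yaw=np.array([.909,-.417])
for n,(X,Y) in dict(pivot=(397,188),jawL=(350,90),jawR=(445,90),tipL=(325,20),tipR=(472,20),hL1=(360,300),hR1=(434,300),hL2=(364,400),hR2=(430,400),hL3=(370,500),hR3=(424,500),dish=(565,310),washer=(225,140),pil=(240,75),boxlid=(650,30)).items():
    p=pt(X,Y);d=p-s['position'];print(n,p.round(4),'fwd %.4f up %.4f lat %.4f'%(d[:2]@yaw,d[2],d[0]*.417+d[1]*.909))
E
```

```text
[[0.0037, -0.4341, -0.9008], [0.001, -0.9009, 0.4341], [-1.0, -0.0025, -0.0029]]
pivot [0.583  0.1138 0.2918] fwd 0.0751 up 0.0166 lat -0.0000
jawL [0.6094 0.1133 0.2914] fwd 0.0993 up 0.0163 lat 0.0105
jawR [0.5999 0.0929 0.291 ] fwd 0.0991 up 0.0159 lat -0.0120
tipL [0.6278 0.1111 0.2928] fwd 0.1169 up 0.0176 lat 0.0161
tipR [0.6127 0.08   0.2933] fwd 0.1162 up 0.0182 lat -0.0184
hL1 [0.5602 0.1357 0.2869] fwd 0.0452 up 0.0117 lat 0.0104
hR1 [0.552  0.1177 0.2872] fwd 0.0453 up 0.0121 lat -0.0094
hL2 [0.5306 0.15   0.2833] fwd 0.0123 up 0.0081 lat 0.0110
hR2 [0.5221 0.1322 0.2833] fwd 0.0121 up 0.0081 lat -0.0088
hL3 [0.4887 0.1695 0.2777] fwd -0.0338 up 0.0025 lat 0.0113
hR3 [0.4808 0.1522 0.278 ] fwd -0.0338 up 0.0028 lat -0.0077
dish [0.4    0.0303 0.0166] fwd -0.0564 up -0.2586 lat -0.1522
washer [0.6365 0.1815 0.1816] fwd 0.0955 up -0.0936 lat 0.0838
pil [0.6536 0.1557 0.206 ] fwd 0.1217 up -0.0692 lat 0.0675
boxlid [ 0.607  -0.1253  0.0549] fwd 0.1966 up -0.2203 lat -0.2073
```

Wrist depth shows the pliers sit about 6.7° nose-up in the grip (limit 8°), because the pads dragged the handles down as they closed. I'll look for clear room to rock them flat by pressing the rear handle ends on the fixed tip box.

```bash
python3 - <<'E'
from h import *
t=load('top0');P=cloud(t)
z=P[...,2]
# box lid mask
im=t['image'].astype(int)
m=(z>.045)&(z<.06)&(im.min(2)>150)
ys,xs=np.nonzero(m[100:180,270:345]); pts=P[100:180,270:345][m[100:180,270:345]][:,:2].astype(np.float32)
r=cv2.minAreaRect(pts);print('box',r,cv2.boxPoints(r).round(3).tolist(),len(pts))
reg=(P[...,0]>.7)&(P[...,0]<1.02)&(P[...,1]>-.4)&(P[...,1]<.1)&(z>.02)
n,l,st,ce=cv2.connectedComponentsWithStats(reg.astype(np.uint8))
for i in range(1,n):
    if st[i,4]>20: q=P[l==i]; print(st[i],q.min(0).round(3),q.max(0).round(3))
q=load('s6');print(0)
E
```

```text
box ((0.6207467317581177, -0.13491740822792053), (0.11306564509868622, 0.07530577480792999), 62.75718688964844) [[0.5609999895095825, -0.1679999977350235], [0.628000020980835, -0.20200000703334808], [0.6800000071525574, -0.10199999809265137], [0.6129999756813049, -0.06700000166893005]] 624
[248  31  22  32 553] [ 0.867 -0.027  0.02 ] [0.927 0.035 0.157]
[ 324   46   49   33 1006] [ 0.817 -0.335  0.02 ] [ 0.913 -0.192  0.046]
[309 105  14  11  38] [ 0.701 -0.184  0.026] [ 0.734 -0.144  0.069]
0
```

Clear spot found: TCP at about (0.704,-0.133) with yaw 0 puts only the rear handle ends over the box's front edge, clear of the bottles.

```bash
python3 -m handwheel '[[[1,0.03,-0.1,0,0],[1,0.08,-0.25,0,0],[1,0.15,-0.4,0,0.03],[1,0.25,-0.55,0,0.08],[1,0.36,-0.7,0,0.13],[1,0.48,-0.82,0,0.18],[1,0.58,-0.9,-0.05,0.2125],[1,0.63,-0.926,-0.15,0.2125],[1,0.63,-0.926,-0.3,0.2125],[1,0.63,-0.926,-0.45,0.2125],[1,0.63,-0.926,-0.55,0.2125],[1,0.63,-0.926,-0.55,0.2125]]]'
python3 - <<'E'
from h import *
cap('wrist','w7');cap('scene','s7');crop('s7',120,140,280,260,'s7c');s=ctrl.observe();print(s['position'],s['opening'],s['force'],s['moment'],s['orientation'])
E
```

```text
time_s: 10.65
position: [0.7005, -0.1329, 0.1054]
orientation: [-2.209, 0.0, 2.223]
force: [0.5, -0.1, -2.4]
opening: 0.358
scale 5.0
[ 0.70420029 -0.13365237  0.11087427] 0.35848225692813707 [ 0.2034489  -0.45101328 -2.26876507] [-0.01583968  0.0858066  -0.01892189] [-2.22195499  0.00324733  2.21380574]
```

View pics/s7c.png

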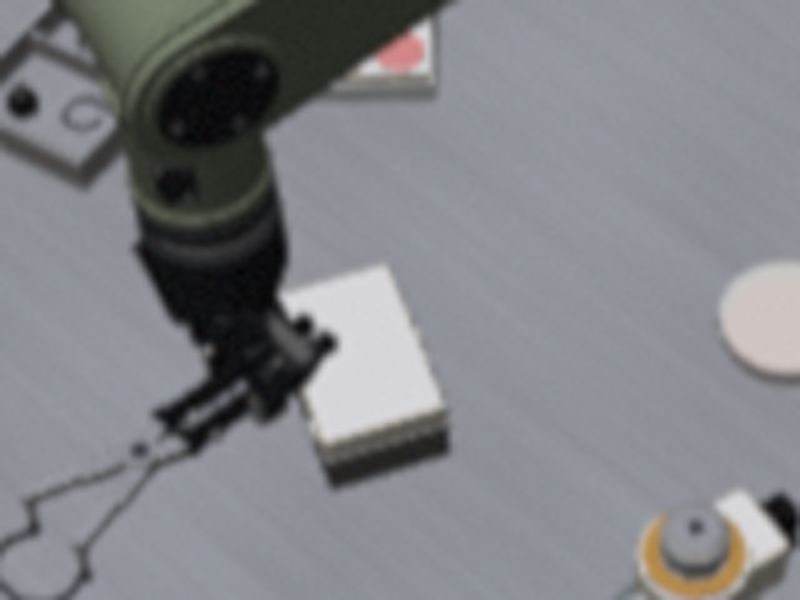

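View pics/w7.png

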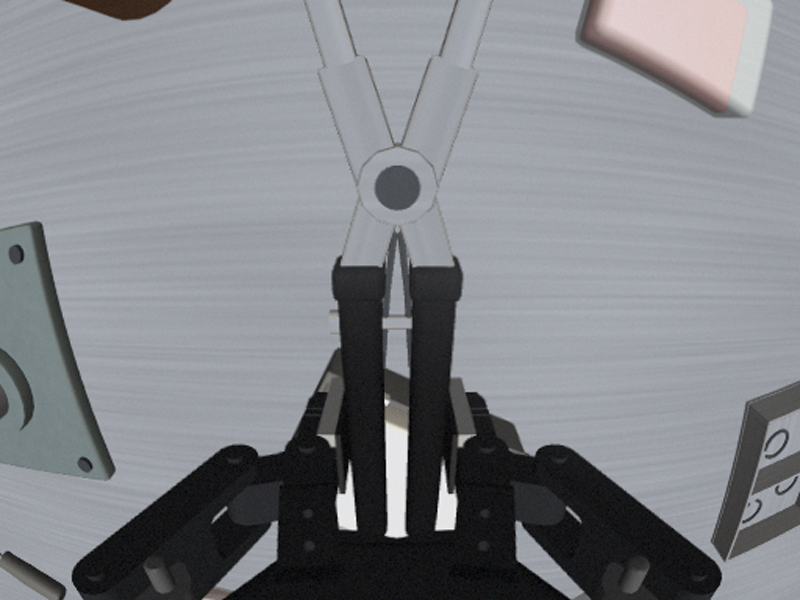

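```bash
python3 - <<'E'
from h import *
c=load('w7')
print(wproj(c,[.684,-.100,.055]),wproj(c,[.6563,-.1532,.055]))
print(wr(c,384,400,.055),wr(c,340,350,.055),wr(c,340,350,.0), wr(c,410,428,.055))
crop('w7',200,210,310,350,'w7c')
E
```

```text
(np.float64(325.15569298440624), np.float64(388.97588828799155)) (np.float64(442.6838181941736), np.float64(439.5940642079138))
[ 0.67854524 -0.1260765   0.055     ] [ 0.70321838 -0.10777037  0.055     ] [ 0.67754847 -0.0999235   0.        ] [ 0.66325642 -0.13777811  0.055     ]
scale 4.285714285714286
```

View pics/w7c.png

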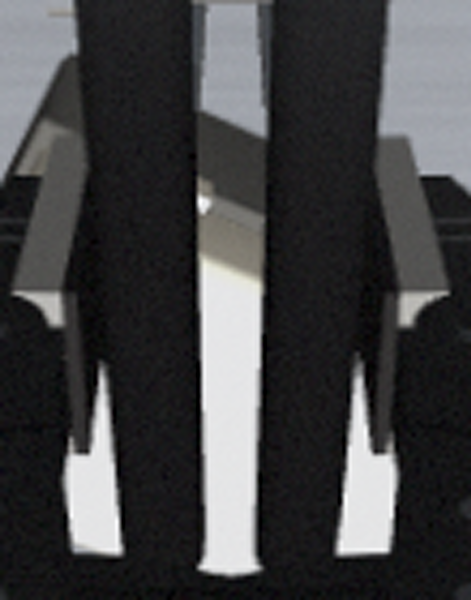

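```bash
python3 -m handwheel '[[[1,0,0,-0.06,0],[1,0,0,-0.11,0],[1,0,0,-0.13,0],[1,0,0,-0.138,0],[1,0,0,-0.145,0],[1,0,0,-0.15,0],[1,0,0,-0.15,0]]]'
python3 -m handwheel '[[[1,0,0,-0.005,0],[1,0,0,-0.01,0],[1,0,0,-0.013,0],[1,0,0,-0.013,0]]]'
cat > tilt.py <<'E'
import sys
from h import *
from scipy.spatial.transform import Rotation as Ro
def tilt(tag):
    c=load(tag);s=ctrl.observe();Rm=Ro.from_rotvec(s['orientation']).as_matrix()
    f=-Rm[:,2].copy();f[2]=0;f/=np.linalg.norm(f);E=c['extrinsics']
    h,w=c['depth'].shape;v,u=np.mgrid[:h,:w];x=u-c['cx'];y=v-c['cy'];r=np.hypot(x,y);t=r/c['fx'];d=c['depth']
    Q=np.stack([x/r*np.tan(t)*d,-y/r*np.tan(t)*d,-d],-1)@E[:3,:3].T+E[:3,3]-s['position']
    # handle tops: two strips
    A=[]
    for X,Y in [(360,290),(434,290),(362,350),(432,350),(364,400),(430,400),(368,460),(426,460),(370,500),(424,500)]:
        a,b=int((X+.5)/1.5625),int((Y+.5)/1.5625); q=np.median(Q[b-2:b+3,a-2:a+3].reshape(-1,3),0)
        A.append((q@f,q[2],q@np.cross([0,0,1],f)))
    A=np.array(A);k=np.polyfit(A[:,0],A[:,1],1)
    a,b=int(397.5/1.5625),int(188.5/1.5625);pv=np.median(Q[b-2:b+3,a-2:a+3].reshape(-1,3),0)
    print('tilt %.4f rad, handle top at TCP %.4f'%(np.arctan(k[0]),k[1]),'lat',A[:,2].mean().round(4),'pivot fwd %.4f up %.4f lat %.4f'%(pv@f,pv[2],pv@np.cross([0,0,1],f)),'yaw',np.degrees(np.arctan2(f[1],f[0])).round(2))
    print(s['position'],s['opening'],s['force'],s['moment'],s['time_s'])
cap('wrist',sys.argv[1]);tilt(sys.argv[1])
E
python3 tilt.py w8
```

```text
time_s: 11.62
position: [0.7047, -0.1337, 0.0669]
orientation: [-2.223, 0.003, 2.213]
force: [-1.4, 0.1, 1.1]
opening: 0.361
time_s: 12.12
position: [0.7055, -0.1337, 0.0636]
orientation: [-2.225, 0.004, 2.211]
force: [1.0, 0.9, 1.7]
opening: 0.36
tilt 0.0605 rad, handle top at TCP 0.0063 lat 0.0007 pivot fwd 0.0754 up 0.0118 lat 0.0007 yaw -0.28
[ 0.7054905  -0.1336681   0.06358305] 0.36106345891935027 [1.73982928 0.87716094 2.13317783] [ 0.20393674  0.07438565 -0.04648117] 12.175
```

Rocking works: tilt is down from 0.118 to 0.060 rad at only about 4 N. I'll continue.

```bash
python3 -m handwheel '[[[1,0,0,-0.005,0],[1,0,0,-0.01,0],[1,0,0,-0.013,0],[1,0,0,-0.013,0]]]'
python3 tilt.py w9
```

```text
time_s: 12.68
position: [0.7061, -0.1337, 0.0601]
orientation: [-2.227, 0.004, 2.209]
force: [1.9, 1.7, 2.8]
opening: 0.356
tilt -0.0029 rad, handle top at TCP 0.0064 lat 0.0008 pivot fwd 0.0752 up 0.0073 lat 0.0007 yaw -0.29
[ 0.70608015 -0.13374525  0.06008388] 0.36535584392189013 [2.1686293  1.16390665 2.26733096] [ 0.18682549 -0.17110966 -0.07302977] 12.725
```

Flat now (-0.003 rad). I'll lift and carry the ring to above the pillar.

```bash
python3 -m handwheel '[[[1,0,0,0.05,0],[1,0,0,0.15,0],[1,-0.02,0,0.3,0],[1,-0.06,0.02,0.45,0],[1,-0.14,0.06,0.6,0],[1,-0.26,0.14,0.7,0],[1,-0.4,0.25,0.72,0],[1,-0.52,0.38,0.72,0],[1,-0.6,0.52,0.72,0],[1,-0.66,0.64,0.72,0],[1,-0.68,0.7,0.72,0],[1,-0.68,0.7,0.72,0]]]'
python3 tilt.py w10
```

```text
time_s: 14.22
position: [0.5015, 0.0767, 0.2759]
orientation: [-2.228, 0.003, 2.211]
force: [0.4, -1.2, -2.1]
opening: 0.358
tilt 0.0034 rad, handle top at TCP 0.0064 lat 0.0016 pivot fwd 0.0746 up 0.0080 lat 0.0016 yaw -0.25
[0.50214344 0.07586783 0.27599421] 0.3568569237318578 [ 0.64338357 -0.62000747 -0.85904373] [0.06422006 0.08736488 0.00733653] 14.275
```

```bash
python3 -m handwheel '[[[1,0,0.12,0,0],[1,0,0.12,0,0],[1,0,0.12,0,0]]]'; python3 tilt.py w11
python3 - <<'E'
from h import *
cap('top','t11');cap('scene','s11');crop('t11',180,85,240,135,'t11r');crop('s11',215,195,275,240,'s11r');print(ctrl.observe()['position'])
E
```

```text
time_s: 14.65
position: [0.5027, 0.1106, 0.2757]
orientation: [-2.227, 0.007, 2.211]
force: [-1.1, -0.9, -1.6]
opening: 0.362
tilt 0.0075 rad, handle top at TCP 0.0064 lat 0.0008 pivot fwd 0.0753 up 0.0077 lat 0.0008 yaw -0.33
[0.50257641 0.11058692 0.27574598] 0.36088037330867445 [ 0.21142499  0.38866696 -1.61059425] [-0.0065748   0.07467358  0.00974293] 14.7
scale 12.0
scale 13.333333333333334
[0.50243169 0.11077233 0.27584538]
```

View pics/t11r.png

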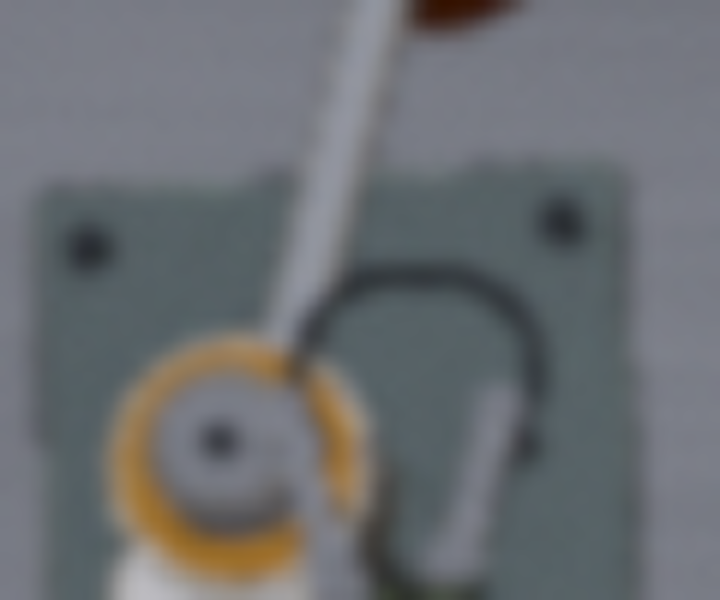

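View pics/s11r.png

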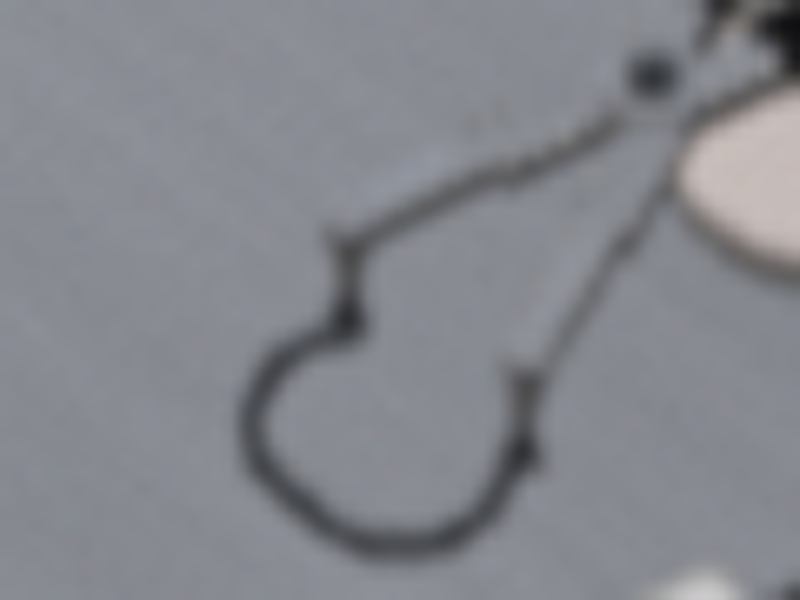

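View pics/w11.png

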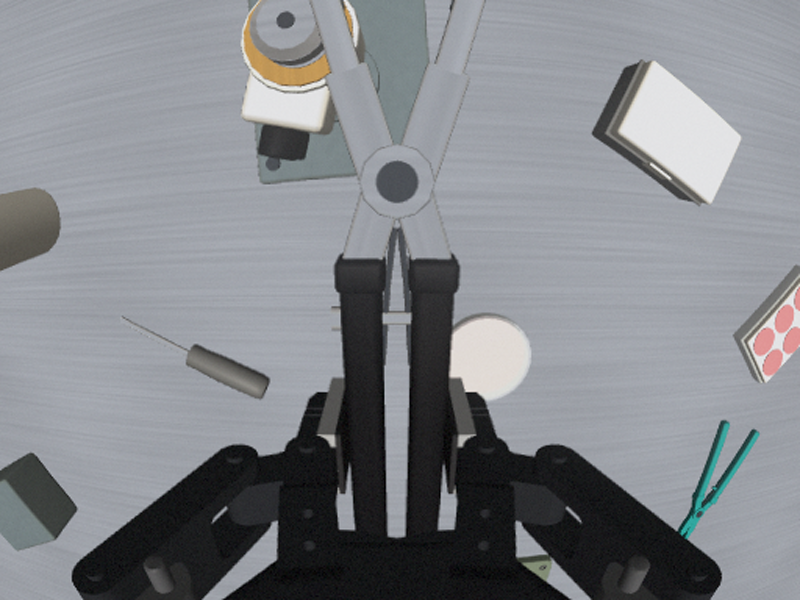

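```bash
cat > ov.py <<'E'
from fit import *
def overlay(tag,c3,u0,v0,s,src,out,r=(.0205,)):
    im=cv2.imread(f'pics/{src}.png');c=load(tag);th=np.linspace(0,2*np.pi,60)
    for k,rr in enumerate(r):
        q=proj(c,np.c_[c3[0]+rr*np.cos(th),c3[1]+rr*np.sin(th),c3[2]+0*th])
        for p in (q-[u0,v0]+.5)*s-.5: cv2.circle(im,(int(p[0]),int(p[1])),2,[(0,255,255),(0,0,255)][k],-1)
    cv2.imwrite(f'pics/{out}.png',im)
E
python3 - <<'E'
from ov import *
f=np.array([np.cos(np.radians(-.33)),np.sin(np.radians(-.33))]);l=np.array([-f[1],f[0]])
T=np.array([.5025,.1107,.2758]);c3=np.r_[T[:2]+.1482*f+.0008*l,T[2]+.0004-.031];print(c3)
print('pillar w',wr(load('w11'),285,19,.206))
overlay('t11',c3,180,85,12,'t11r','t11o');overlay('s11',c3,215,195,800/60,'s11r','s11o')
a=cv2.imread('pics/t11o.png');b=cv2.resize(cv2.imread('pics/s11o.png'),(720,540));a=a[150:600,60:]; cv2.imwrite('pics/o11.png',cv2.resize(np.vstack([cv2.resize(a,(720,491)),b]),(500,716))[:,:]) 
cv2.imwrite('pics/o11.png',np.hstack([cv2.resize(a,(400,300)),cv2.resize(b,(400,300))]))
E
```

```text
[0.65070215 0.11064642 0.2452    ]
pillar w [0.64868124 0.1581664  0.206     ]
```

View pics/o11.png

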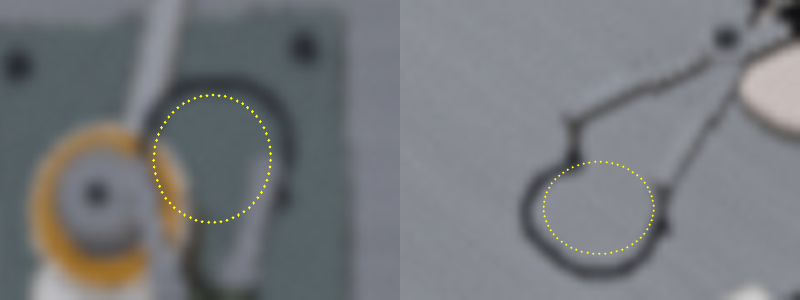

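```bash
python3 - <<'E'
from ov import *
c3=np.array([.6507,.1106,.2452])
crop('t11',198,98,232,130,'ta');crop('s11',228,212,260,240,'sa')
overlay('t11',c3,198,98,600/32,'ta','tao');overlay('s11',c3,228,212,600/28,'sa','sao')
a=cv2.imread('pics/tao.png');b=cv2.imread('pics/sao.png');cv2.imwrite('pics/o11b.png',np.hstack([cv2.resize(a,None,fx=.62,fy=.62),cv2.resize(b,None,fx=.58,fy=.62*600/600)[:int(600*.62)]]))
E
```

```text
scale 18.75
scale 21.428571428571427
```

View pics/o11b.png

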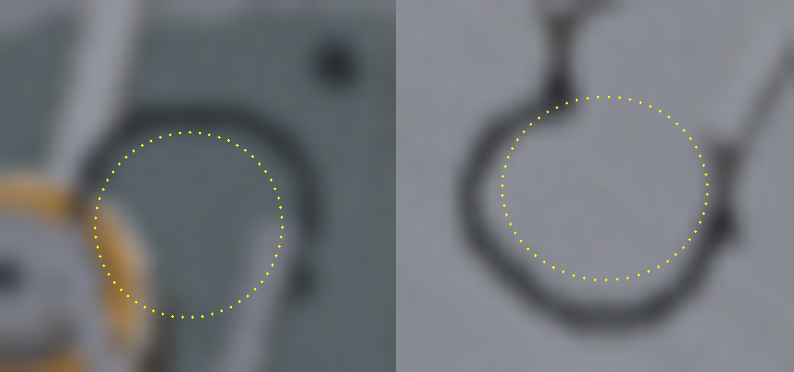

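```bash
python3 - <<'E'
from fit import *
s=load('s11');t=load('t11')
def sp(x,y,z): return ray(s,215+(x+.5)/13.333-.5,195+(y+.5)/13.333-.5,z)
def tp(x,y,z): return ray(t,180+(x+.5)/12-.5,85+(y+.5)/12-.5,z)
for z in(.2452,.241):
  a=sp(345,320,z);b=sp(523,452,z);print('eyes s',a,b,(a+b)/2)
  r=tp(525,445,z);print('eye top R',r)
a=sp(345,247,.2725);b=sp(525,378,.2725);print('bends s',a,b,(a+b)/2)
print('pivot s',sp(652,75,.2835),'wrist',wr(load('w11'),397,181,.2835))
# hand-picked ring inner edge points
S=px([(285,358),(262,400),(262,440),(290,480),(325,513),(365,538),(405,543),(445,535),(478,505),(503,470)],215,195,800/60)
T=px([(312,375),(330,325),(355,298),(390,285),(430,285),(465,293),(500,320),(525,360),(530,400)],180,85,12)
for z in(.2452,):
  for n,c,p in(('s',s,S),('t',t,T)):
    W=np.array([ray(c,*q,z) for q in p]);print(n,'x',W[:,0].max().round(4),'y',W[:,1].min().round(4),W[:,1].max().round(4),'midy',((W[:,1].min()+W[:,1].max())/2).round(4))
E
```

```text
eyes s [0.64146212 0.08904917 0.2452    ] [0.64115387 0.13345516 0.2452    ] [0.64130799 0.11125217 0.2452    ]
eye top R [0.63840301 0.08619639 0.2452    ]
eyes s [0.63934128 0.0871264  0.241     ] [0.63903173 0.13172033 0.241     ] [0.63918651 0.10942337 0.241     ]
eye top R [0.63930378 0.08665563 0.241     ]
bends s [0.64318299 0.09057475 0.2725    ] [0.64264661 0.13440366 0.2725    ] [0.6429148  0.11248921 0.2725    ]
pivot s [0.58139663 0.11179655 0.2835    ] wrist [0.57961114 0.11097698 0.2835    ]
s x 0.6758 y 0.0865 0.135 midy 0.1108
t x 0.6729 y 0.0852 0.1316 midy 0.1084
```

Correcting for the pivot's new pixel (397,181), all three cameras agree on the shift needed: about dx -4 mm and dy +48 mm.

```bash
python3 -m handwheel '[[[1,-0.005,0.06,0,0],[1,-0.0133,0.13,0,0],[1,-0.0133,0.16,0,0],[1,-0.0133,0.16,0,0],[1,-0.0133,0.16,0,0]]]'
python3 - <<'E'
from h import *
cap('top','t12');cap('scene','s12');cap('wrist','w12');crop('t12',175,90,225,140,'t12r');crop('s12',230,205,290,250,'s12r');print(ctrl.observe()['position'],ctrl.observe()['orientation'])
E
```

```text
time_s: 15.42
position: [0.4985, 0.1585, 0.2758]
orientation: [-2.227, 0.007, 2.21]
force: [0.2, 0.2, -2.5]
opening: 0.364
scale 12.0
scale 13.333333333333334
[0.49853053 0.15830364 0.27585256] [-2.22688314  0.00783199  2.20979248]
```

View pics/t12r.png

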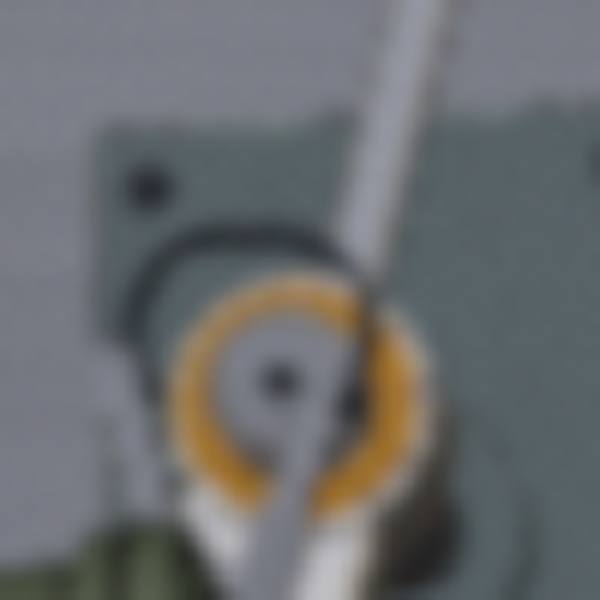

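View pics/s12r.png

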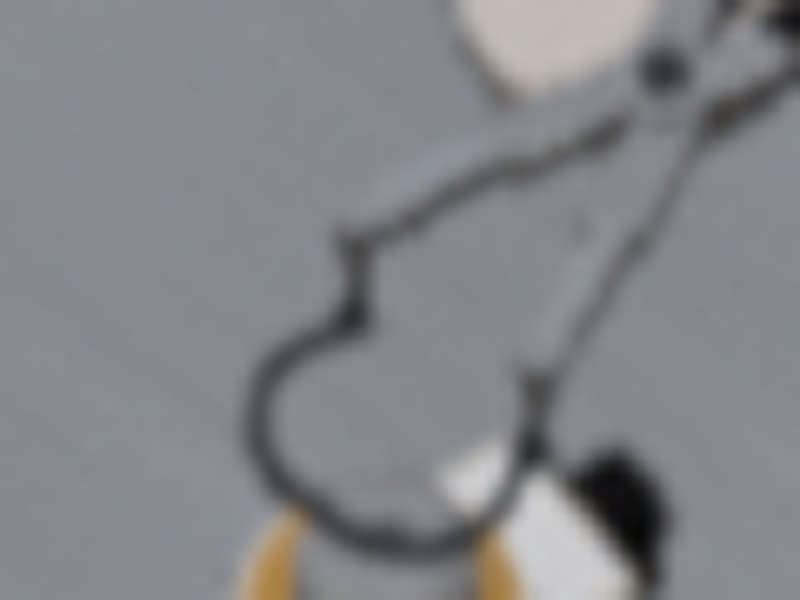

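View pics/w12.png

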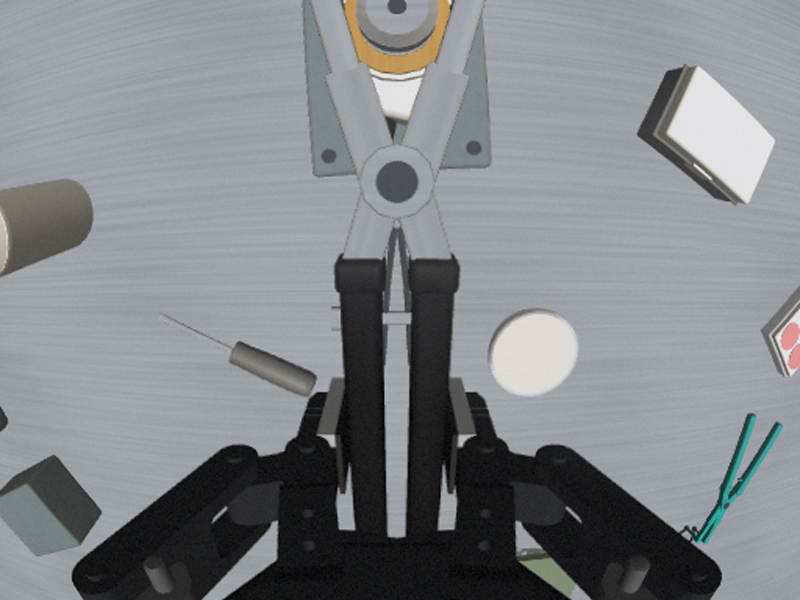

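```bash
python3 - <<'E'
from fit import *
c=load('w12');crop('w12',225,0,285,130,'w12c')
print('pil',wr(c,397,5.5,.206),'pv',wr(c,397,181,.2836))
def d(t,n):
    E=c['extrinsics'];v,u=n;x=u-c['cx'];y=v-c['cy'];r=np.hypot(x,y);tt=r/c['fx'];dd=c['depth'][v,u];return E[:3,:3]@np.array([x/r*np.tan(tt)*dd,-y/r*np.tan(tt)*dd,-dd])+E[:3,3]
print(d(c,(3,254)),d(c,(4,258)),d(c,(116,254)))
s=load('s12');t=load('t12')
print('pivot s',ray(s,230+(665.5)/13.333-.5,205+(70.5)/13.333-.5,.2836),'pillar s (.6500,.1593)')
print('pil t',ray(t,175+279.5/12-.5,90+380.5/12-.5,.206))
Z=.2452
W=lambda x,y:ray(t,175+(x+.5)/12-.5,90+(y+.5)/12-.5,Z)
print('ring t: front inner',W(250,248),'L',W(145,330),'R',W(362,330))
V=lambda x,y:ray(s,230+(x+.5)/13.333-.5,205+(y+.5)/13.333-.5,Z)
a=V(352,318);b=V(533,450);print('eyes s',a,b,(a+b)/2)
E
```

```text
scale 4.615384615384615
pil [0.64822714 0.15792554 0.206     ] pv [0.57546675 0.15856685 0.2836    ]
[0.64850362 0.15785773 0.20592534] [0.64732541 0.15526097 0.20723195] [0.5752971  0.15852677 0.28309781]
pivot s [0.57735395 0.15995194 0.2836    ] pillar s (.6500,.1593)
pil t [0.64805951 0.15757977 0.206     ]
ring t: front inner [0.66801957 0.15774675 0.2452    ] L [0.65042153 0.17984553 0.2452    ] R [0.65031257 0.1336691  0.2452    ]
eyes s [0.63742045 0.13734729 0.2452    ] [0.63680445 0.18085134 0.2452    ] [0.63711245 0.15909932 0.2452    ]
```

View pics/w12c.png

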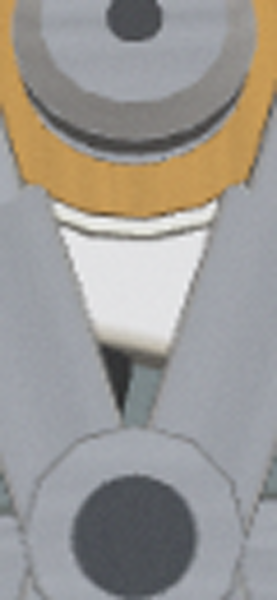

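The ring and pillar are aligned within 1 mm. In the wrist view the pillar hole at (397,6) lies on the pliers' midline, and pivot to pillar measures 72.8 mm against 73. Descending in stages.

```bash
python3 -m handwheel '[[[1,0,0.001,-0.03,0],[1,0,0.001,-0.07,0],[1,0,0.001,-0.1,0],[1,0,0.001,-0.12,0],[1,0,0.001,-0.124,0],[1,0,0.001,-0.124,0]]]'
python3 -m handwheel '[[[1,0,0,-0.01,0],[1,0,0,-0.02,0],[1,0,0,-0.03,0],[1,0,0,-0.035,0],[1,0,0,-0.035,0]]]'
python3 tilt.py w13
```

```text
time_s: 16.32
position: [0.4987, 0.1587, 0.2388]
orientation: [-2.227, 0.008, 2.209]
force: [0.2, -0.3, -2.5]
opening: 0.357
time_s: 16.95
position: [0.4985, 0.1586, 0.2281]
orientation: [-2.227, 0.008, 2.21]
force: [0.4, -0.1, -1.9]
opening: 0.36
tilt 0.0060 rad, handle top at TCP 0.0063 lat 0.0007 pivot fwd 0.0751 up 0.0076 lat 0.0007 yaw -0.38
[0.49866118 0.15865019 0.22821751] 0.3578974576473181 [-0.43271506  1.20063961 -2.52965463] [ 0.01884665  0.14362357 -0.01607389] 17.0
```

```bash
python3 -m handwheel '[[[1,0,0,-0.01,0],[1,0,0,-0.02,0],[1,0,0,-0.03,0],[1,0,0,-0.038,0],[1,0,0,-0.038,0],[1,0,0,-0.038,0]]]'
python3 tilt.py w14
python3 - <<'E'
from h import *
cap('top','t14');cap('scene','s14');crop('t14',175,90,225,140,'t14r');crop('s14',235,215,295,260,'s14r')
E
```

```text
time_s: 17.75
position: [0.4988, 0.1587, 0.217]
orientation: [-2.227, 0.008, 2.209]
force: [-0.2, 0.2, -1.5]
opening: 0.359
tilt 0.0111 rad, handle top at TCP 0.0065 lat 0.0007 pivot fwd 0.0752 up 0.0080 lat 0.0007 yaw -0.38
[0.49875745 0.15866082 0.21699968] 0.3608323266168512 [-1.14920745 -1.01605302 -1.39717491] [-0.01960748  0.11887522  0.03476745] 17.8
scale 12.0
scale 13.333333333333334
```

View pics/s14r.png

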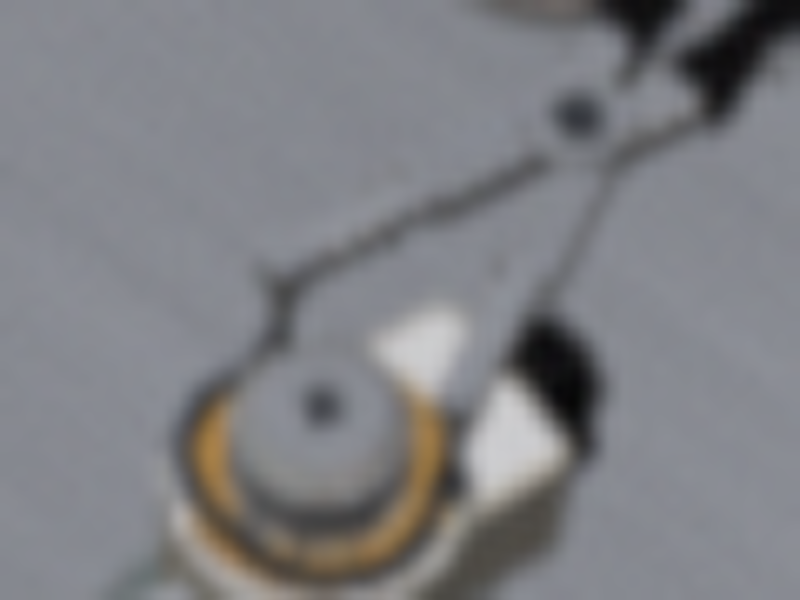

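View pics/t14r.png

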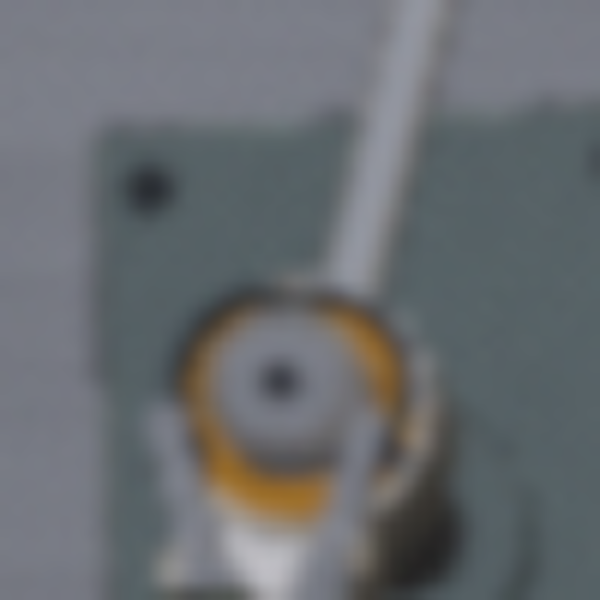

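View pics/w14.png

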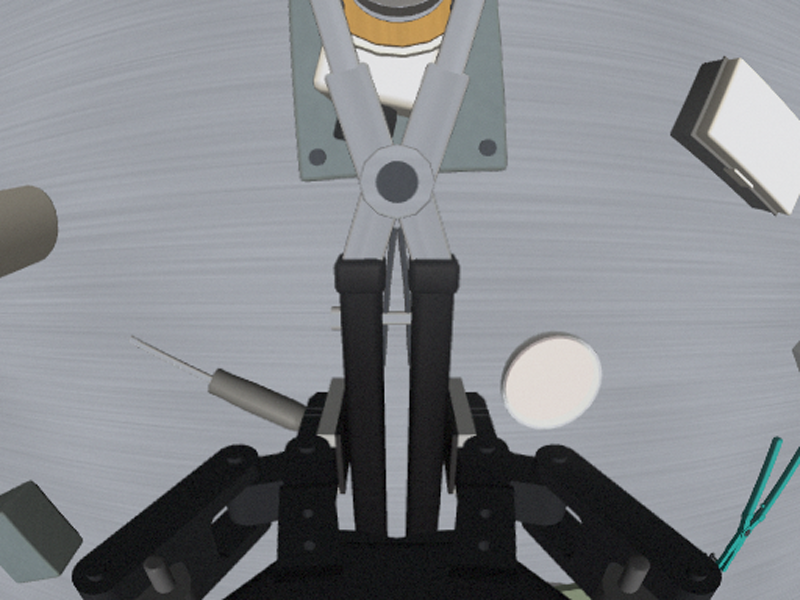

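```bash
python3 - <<'E'
from ov import *
overlay('t14',[.6481,.1573,.1878],175,90,12,'t14r','t14o',(.0205,.0225));overlay('s14',[.6500,.1590,.1878],235,215,800/60,'s14r','s14o',(.0205,.0225))
a=cv2.imread('pics/t14o.png')[200:550,100:500];b=cv2.imread('pics/s14o.png')[250:600,130:530];cv2.imwrite('pics/o14.png',np.hstack([a,b]))
s=ctrl.observe();print(s['position'],s['force'],np.abs(s['dq']).max())
E
```

```text
[0.49877029 0.15865287 0.21696843] [-0.47449653  0.71349773 -1.5669576 ] 0.001949307151763692
```

View pics/o14.png

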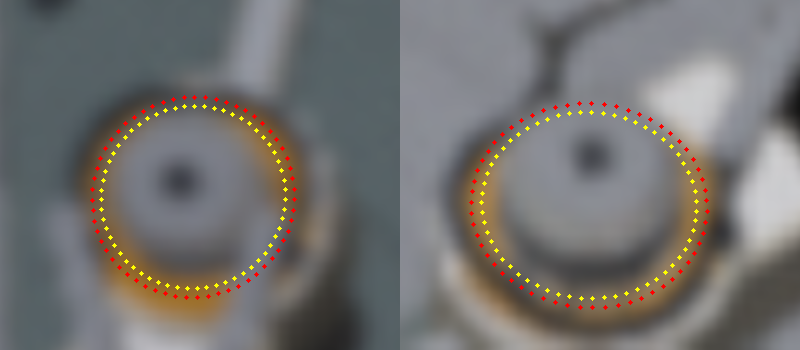

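The ring sits round the pillar, evenly spaced left and right. The arm is at rest and the force equals the pliers' weight, so I'm handing in.

```bash
python3 - <<'E'
from workcell import job_done,ctrl
print(job_done()); s=ctrl.observe();print(s['position'],s['opening'],s['force'],s['time_s'])
E
```

```text
the job is handed in; nothing more can be done
None
the job is handed in; nothing more can be done
```

I handed the job in at about 18 s of simulated time, still holding the ring round the pillar at the groove. No verdict was reported.

**What I did:** I gripped the pliers by both handles and squeezed them to their stop, then lifted them off the tip box. They came up about 6.7° nose-up, so I rocked them flat by pressing the rear handle ends lightly on the box's front edge. Then I carried the ring over the pillar and lowered it to the groove without letting the grip go.

**Last checks:**
- **Squeeze:** the opening stayed at 0.36, with the stop pin closed in the wrist view.
- **Tilt:** about 0.01 rad.
- **Height:** the ring works out about 1 mm above the groove centre. This comes from depth readings and the given dimensions, and is good to about 1.5 mm.
- **Centring:** the three cameras agreed to about 1 mm just above the pillar, and the TCP then went straight down. The ring looked even left and right in the last pictures.
- **Contact:** wrist force was about 1.5 N downward. Carrying the pliers freely it mostly read 1.6–2.5 N, with about 1 N of noise, so at most a slight touch. The arm was still.

**What disagreed:**
- The scene camera placed the pillar about 2 mm off from the other two cameras, so I used positions relative to the pillar.
- In the last scene picture the ring's front lay about 2 mm outside the circle I drew for it. The ring is not truly round when spread, so I made no correction.
- I saw nothing touch the lamp, dish, plate or screwdriver, but I did not measure their positions again at the end.

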